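# Load the bracelet sanitising stand and lock its cover

### The job

Put all the low stone bracelets that lie on the bare wooden table (leave those on the display papers) into the sanitising stand: pull the stand's locking toggle bat outward along its length and flip it towards you to unlock, then raise the clear cover to its stop. Stack every one of the stone bracelets flat between the four guide posts, pushing the pile down with its sinking platform until the top one is below the post tops, then lower the cover gently until it is fully shut and pull and flip the bat back away from you into its locked notch. Do not knock over or shift the jar, tape, card terminal and blue box.

Things in the scene. Friction and masses are not known exactly. Their poses are not given: they have to be found in the camera images.
- pile_axis (a point): Point on the vertical centre line between the stand's four guide posts, 120 mm above the table. Axes: x to the stand's rear, y to its left, z up. Posts: 8 mm steel rods at (+-27, +-27) mm in x, y; they leave a 69 mm round space, bend outward over the last 12 mm as a lead-in, end at 124 mm height. Between them, along x and along y, 46 mm gaps are open for fingers down to the base plate.
- platform_top (a point): Centre of the top face of the round black platform, 60 mm across, between the posts; the bracelets are stacked on it. Axes are the stand's.
- platform (a joint): Sinking of the platform, m: 0 = fully up (top 100 mm above the table), 0.070 = bottomed. A light spring lifts it and a felt brake holds it wherever it is pushed: it does not sink under the bracelets' weight alone, but moves down under a push of about 2 to 3 N.
- cover (a joint): Angle of the cover, rad: 0 = shut (level, its underside 131 mm above the table), grows as its front is lifted, 1.75 = open stop, just past upright. A stiff hinge holds it wherever it is left; moving it takes 2 to 5 N at the handle. Shutting it faster than 1.5 rad/s is a slam. While the bat is locked a hook holds it shut. Clear plate in an aluminium frame, 150 mm long, 120 mm wide.
- cover_handle (a point): Middle of the cover's round steel handle bar: 10 mm thick, 104 mm long along the stand's y, 46 mm ahead of the cover's front edge, 196 mm from the hinge axis, 132 mm above the table when shut. Pinch it from above, one finger ahead of the bar and one behind; it can turn between them as the cover swings.
- cover_hinge (a point): Fixed middle of the cover's hinge axis, at the top of the white rear column, 130 mm above the table; the axis runs along y. Axes are the stand's. The stand is a fixed aluminium base plate, 200 x 220 mm, its top 20 mm above the table, with the column at the rear and a white tower at its right.
- toggle (a joint): Angle of the locking toggle, rad: 0 = locked (bat leaning 0.42 to the rear, the stand's +x), 0.84 = unlocked (leaning 0.42 to the front). With the bat in, its cross pin sits in a notch with about 0.12 of play and a hump stops it; it crosses only with the bat pulled out by 11 mm or more until past the hump (the middle 0.6 of the swing).
- bat_pull (a joint): How far the bat is pulled out along its own length, m: 0 = in, 0.015 = stop. A spring draws it in (about 2 N when in, 5 N fully out); let go beyond the hump it drops into the notch by itself.
- bat_grip (a point): Middle of the bat's grip, on its axis, 76 mm from the pivot when in. The bat is a round steel stick on the tower at the stand's right; the grip is 14 mm thick and reaches 21 mm either way along the bat. z points outward along the bat, y along the pivot axis. Pinch it with the fingers on its left and right (along y). The steel cheeks below it end 150 mm above the table.
- bat_pivot (a point): Fixed pivot of the toggle, 110 mm above the table, at the top of the tower; axes are the stand's. The bat swings about it in the stand's x-z plane.
- stone_0_mid (a point): Centre (half-way up) of a low bracelet of flat grey and brown stone pieces, a ring 62 mm across outside, 52 mm inside, 20 mm high, about 50 g, lying flat on the bare table at first (those on the display papers are not meant). z is its axis. Two to four of these four are present.
- stone_1_mid (a point): Centre (half-way up) of a low bracelet of flat grey and brown stone pieces, a ring 62 mm across outside, 52 mm inside, 20 mm high, about 50 g, lying flat on the bare table at first (those on the display papers are not meant). z is its axis. Two to four of these four are present.
- stone_2_mid (a point): Centre (half-way up) of a low bracelet of flat grey and brown stone pieces, a ring 62 mm across outside, 52 mm inside, 20 mm high, about 50 g, lying flat on the bare table at first (those on the display papers are not meant). z is its axis. Two to four of these four are present.
- stone_3_mid (a point): Centre (half-way up) of a low bracelet of flat grey and brown stone pieces, a ring 62 mm across outside, 52 mm inside, 20 mm high, about 50 g, lying flat on the bare table at first (those on the display papers are not meant). z is its axis. Two to four of these four are present.
- jar: Bystander: white jar with blue lid, 58 mm across, 82 mm high; origin at the centre of its underside.
- tape: Bystander: roll of brown tape, 93 mm across, 48 mm high; origin at the centre of its underside.
- terminal: Bystander: dark card terminal, 164 x 67 x 50 mm; origin at the centre of its underside.
- box_blue: Bystander: small blue ring box, 55 x 52 x 45 mm; origin at the centre of its underside.
Mind the look-alikes: they are no part of the job. Leave any purple look-alike of the part that bears stone_1_mid alone.

How it is judged:
By the outcome, as a careful person would: the job done as asked, in the order asked, and still so for the second after the job is handed in, with the robot touching nothing.
Of stone_0, stone_1, stone_2, stone_3 only 2 to 4 are there at a start; the rules pass over those that are not, and their reading is None.
At some moment in a run one of stone_0, stone_1, stone_2, stone_3 may be knocked a few centimetres aside while the robot is not near it.
Once in a run the grip may slacken for a moment while it holds something.
It also fails if it takes over 210 s, if anything falls off the work surface, if the arm or the gripper's body presses on something with over 40 N, if the wrist force passes 120 N, or if a joint passes its speed limit or range.

### The arm

A 6-joint arm with a two-finger parallel gripper is mounted at the origin on a cart in front of the work surface, level with it; the furniture and walls round the work are solid. World frame = base frame: x ahead of the robot, y to its left, z up, the work surface at z = 0. Lengths are in m, angles in rad, forces in N, time in s.
With the tool pointing down it reaches from about 0.35 to 0.725 m from the base axis. Payload 4.3 kg.
Tool frame: the origin (TCP) lies between the finger pads; the fingertips stand tips_ahead ahead of it and the grasp point (between the pads) lies 6 mm ahead of it (tips_ahead is the distance from the TCP to the fingertips, in m); z points along the fingers, y is the line along which they close (so a half turn about z gives the same grasp; the last joint's range is limited). The gripper opens to 85 mm and grips with 20 to 120 N. Pads are 22 mm wide; open, the fingers measure 114 mm over their backs; the gripper's body (76 mm by 85 mm) begins 54 mm behind the grasp point. The pads swing forward as they close: fully open they stand 13 mm farther back than shut.
Start: joints at [-1.353, 0.377, 0.081, 1.274, 0, 1.46], TCP at [0.185, -0.544, 0.256] pointing down, gripper open.
Joint ranges: [-2.72, 2.72], [-0.84, 1.66], [-1.02, 1.22], [-1.77, 2.12], [-1.37, 1.28], [-3.14, 3.14]. Speed limits (rad/s): [2.57, 2.57, 3.14, 3.14, 3.14, 3.14].

### API

Orientations are given as [roll, pitch, yaw] about the fixed x, y, z axes, in that order (R = Rz(yaw) Ry(pitch) Rx(roll)).
In Python, from bench import get_state, grab_frame, close_job, tips_ahead gives the robot as it stands.
- The arm moves only by the tool servo_tool, never from a script. Its argument "steps" is one flat list of numbers, 7 for each row, row after row: the shift along the tool's x, y, z in units of 0.05 m (1.0 is 0.05 m), then the turn, a rotation vector about the tool's x, y, z in units of 120 degrees (1.0 is 120 degrees), then the opening, from 0 (shut) to 1 (fully open). A call has 1 to 8 rows; each row shifts and turns the commanded pose from where the row before left it, along the tool's axes as they then stand; what a row does not reach is not made up. A row lasts 1/10 s, in which the tool goes at most 50 mm and 8.59 degrees, less where a joint would pass 70% of its speed; a pose out of reach is approached as far as the arm can. A call with a number of a shift or a turn outside -1 to 1 is refused whole. A call with a gripper value outside its range is refused whole. The fingers move at their own pace and stop on an object; the grip force is fixed at half the most. Time passes only in rows, so rows that do not move let the fingers close. It gives the time, the measured TCP pose, the force, the opening and the grip force at its end, in the units of the state.
- get_state(): the state, without advancing time (a new reading comes with each control period).
- grab_frame(name): name is "side" or "top" or "wrist"; returns a dict with "frame" (480x640x3 uint8, red, green, blue), "z_map" (480x640 float32, m along the optical axis (not along the pixel's ray), 0 where there is no reading), "intrinsics" (3x3 intrinsics, pixels), "T" (4x4, takes a point from camera to world coordinates); the wrist camera has in their place "mount" (4x4, takes a point from camera to tool coordinates, whose origin is the TCP and whose axes are the flange's). Camera axes: x right, y up, looking along -z (the intrinsics and any distortion apply to the point x, -y, -z); pixel columns grow to the right and rows downward; lengths in m; the calibration is good to about 2 mm. A picture is of the moment at which its call begins: read the wrist's pose just before it.
- close_job(): hands the job in; it is judged then, once.
The state is a dict: "time_s": time; "joint_pos": joint angles; "dq": joint speeds; "tau": joint torques, N m; "tcp_pos": TCP position; "ee_rot": TCP orientation; "contact_force": force on the tool from outside, world axes, zero at the start; "ft_torque": the same for the moment, N m; "grip_width": opening from 0.0 (shut) to 1.0 (fully open); "grip_force": force on a finger pad.
Only numpy, scipy, OpenCV 4.12 (cv2) and the standard library are available. Lean on these libraries where they do the work, as an engineer would, in place of code of your own. Each camera call takes 0.05 s, during which the arm holds its last target. There are 200 camera calls.

## Working session

There is one attempt and no reset: what is moved stays moved. The work goes in short steps, Python scripts to look and compute and a tool call to move; the robot and the scene stay as the last step left them, time stands still between calls to the robot, and variables do not carry over. Pictures are saved under pics/ and viewed, at most 14 in all, crops included, and the job is handed in when it is done.

Besides the shell and the picture viewer there is one more tool, called after "Emit:" in YAML: its name, and indented under it one key for each argument. servo_tool: Moves the arm, as the interface text tells. Its arguments: {"type":"object","properties":{"steps":{"type":"array"}},"required":["steps"]}

```bash
ls; mkdir -p pics; python3 - <<'E'
from bench import *
import cv2,numpy as np
s=get_state(); print(s, tips_ahead)
for n in("side","top"):
    f=grab_frame(n); np.savez(f"pics/{n}0.npz",**f)
    cv2.imwrite(f"pics/{n}0.png",f["frame"][:,:,::-1]); print(n,f["intrinsics"].round(1).tolist(),f["T"].round(3).tolist(),f.keys())
E
```

```text
pics
{'time_s': 0.0, 'joint_pos': array([-1.35330118e+00,  3.78067395e-01,  7.96082006e-02,  1.27435745e+00,
       -1.45954873e-05,  1.46050691e+00]), 'dq': array([-8.75938537e-04, -6.79311163e-04, -4.50374442e-05, -5.74269040e-04,
       -7.16721450e-04,  5.34478381e-04]), 'tau': array([ 8.06375374e-04, -4.63607705e+01,  2.69873929e+01,  2.07694550e-02,
        3.61880075e-05,  1.11008512e-05]), 'tcp_pos': array([ 0.18499713, -0.54379706,  0.25535146]), 'ee_rot': array([-3.13958301e+00, -2.07861039e-04,  3.27784368e-01]), 'contact_force': array([ 0.44169181, -0.03202648,  0.78668758]), 'ft_torque': array([-0.01015531, -0.0011627 , -0.0083252 ]), 'grip_force': 0.0, 'grip_width': 1.0001819169080326} 0.025
side [[577.2, 0.0, 325.4], [0.0, 577.2, 240.4], [0.0, 0.0, 1.0]] [[0.998, 0.007, -0.068, 0.497], [-0.066, 0.356, -0.932, -1.316], [0.018, 0.934, 0.356, 0.648], [0.0, 0.0, 0.0, 1.0]] dict_keys(['frame', 'z_map', 'intrinsics', 'T'])
top [[534.2, 0.0, 327.4], [0.0, 534.2, 250.5], [0.0, 0.0, 1.0]] [[0.411, 0.867, -0.283, 0.11], [-0.912, 0.389, -0.13, -0.197], [-0.003, 0.312, 0.95, 1.722], [0.0, 0.0, 0.0, 1.0]] dict_keys(['frame', 'z_map', 'intrinsics', 'T'])
```

View pics/top0.png

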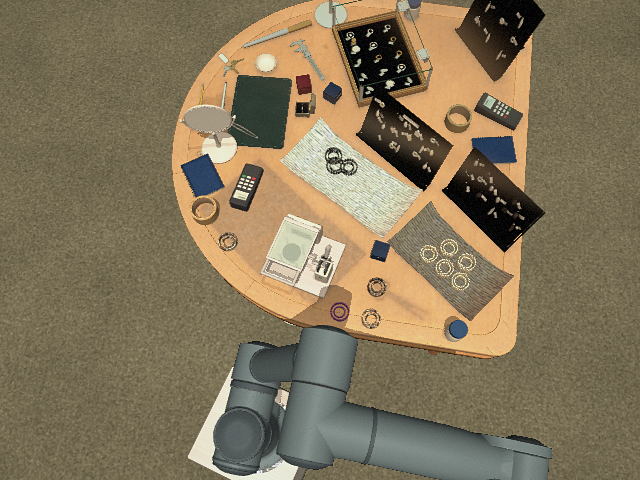

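View pics/side0.png

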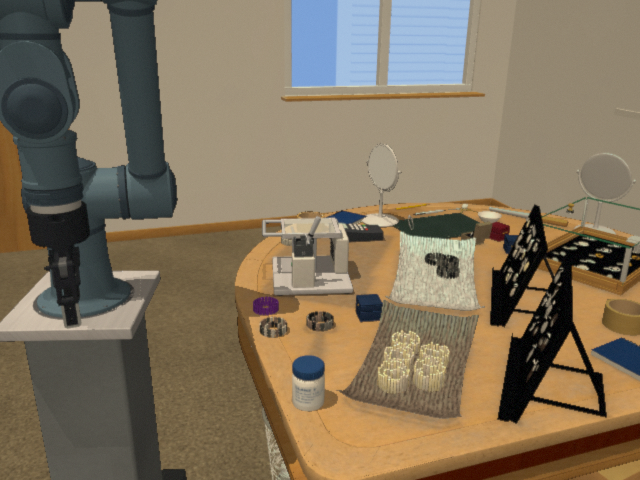

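The top view shows a stand at about (300,250). There are stone rings at (229,241), (376,287) and (371,319). The look-alikes are the purple ring (340,312), black rings on paper (340,160) and cream rings on paper (450,265). Next I measure and check in a crop.

```bash
cat > h.py <<'E'
import numpy as np,cv2
from bench import *
from scipy.spatial.transform import Rotation as Ro
def cloud(f,T=None):
    K=f["intrinsics"];z=f["z_map"].astype(float);T=f["T"] if T is None else T
    v,u=np.mgrid[:480,:640]
    P=np.stack([(u-K[0,2])/K[0,0]*z,-(v-K[1,2])/K[1,1]*z,-z],-1)
    W=P@T[:3,:3].T+T[:3,3]; W[z==0]=np.nan; return W
def toolT(s):
    T=np.eye(4);T[:3,:3]=Ro.from_euler('xyz',s["ee_rot"]).as_matrix();T[:3,3]=s["tcp_pos"];return T
def wrist():
    s=get_state();f=grab_frame("wrist");f["T"]=toolT(s)@f["mount"];return f
def proj(f,p):
    q=np.linalg.inv(f["T"])@np.r_[p,1];K=f["intrinsics"]
    return K[0,2]+K[0,0]*q[0]/-q[2],K[1,2]-K[1,1]*q[1]/-q[2]
E
python3 - <<'E'
from h import *
f=dict(np.load("pics/top0.npz"));W=cloud(f)
for n,(u,v) in dict(s1=(229,241),s2=(376,287),s3=(371,319),pur=(340,312)).items():
    w=W[v-14:v+15,u-14:u+15].reshape(-1,3);w=w[(w[:,2]>.012)&(w[:,2]<.03)]
    print(n,((w.min(0)+w.max(0))/2).round(3),(w.max(0)-w.min(0)).round(3),len(w))
w=W[205:305,250:355]
for lo,hi in((.012,.026),(.1,.117),(.117,.127),(.127,.15),(.15,.22)):
    q=w[(w[...,2]>lo)&(w[...,2]<hi)];
    if len(q): print(lo,len(q),q.min(0).round(3),q.max(0).round(3),[np.array(c).round(3) for c in cv2.minAreaRect((q[:,:2]).astype(np.float32))[:2]],cv2.minAreaRect((q[:,:2]).astype(np.float32))[2])
for n,(u,v) in dict(jar=(457,328),box=(381,249),term=(246,187),tape=(204,210)).items(): print(n,W[v-3:v+4,u-3:u+4].reshape(-1,3).mean(0).round(3))
a=cv2.resize(f["frame"][195:335,215:395,::-1],(800,622),interpolation=cv2.INTER_CUBIC);cv2.imwrite("pics/c1.png",a[:600])
E
```

```text
s1 [0.51  0.361 0.019] [0.064 0.062 0.014] 99
s2 [ 0.567 -0.173  0.02 ] [0.064 0.084 0.017] 99
s3 [ 0.474 -0.179  0.02 ] [0.078 0.073 0.017] 92
pur [ 0.442 -0.083  0.019] [0.067 0.06  0.014] 88
0.012 1521 [ 0.444 -0.091  0.012] [0.791 0.289 0.026] [array([0.585, 0.114]), array([0.352, 0.329])] 19.267919540405273
0.1 138 [ 0.508 -0.007  0.1  ] [0.659 0.187 0.117] [array([0.601, 0.072]), array([0.236, 0.076])] 49.363643646240234
0.117 168 [ 0.439 -0.001  0.117] [0.656 0.19  0.127] [array([0.55 , 0.091]), array([0.219, 0.181])] 5.361703872680664
0.127 2079 [ 0.431 -0.003  0.127] [0.643 0.193 0.15 ] [array([0.538, 0.094]), array([0.212, 0.194])] 1.8260756731033325
0.15 67 [ 0.517 -0.001  0.151] [0.623 0.13  0.204] [array([0.584, 0.052]), array([0.168, 0.044])] 48.33722686767578
jar [ 0.532 -0.44   0.083]
box [ 0.686 -0.127  0.046]
term [nan nan nan]
tape [ 0.582  0.492 -0.001]
```

View pics/c1.png

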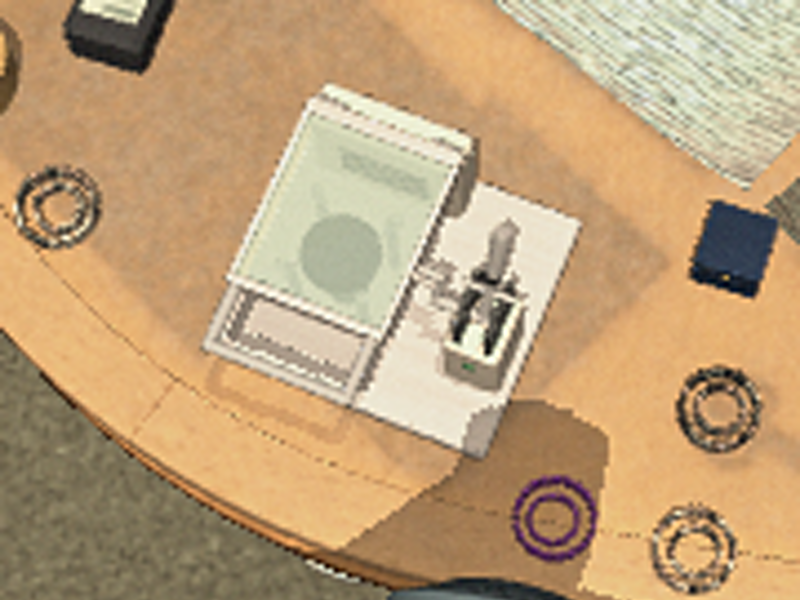

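The crop confirms three grey and brown stone rings (crop pixels (58,207), (718,408), (692,548)), with the purple one at (555,518) excluded. The stand's rear points to about world +x, and the bat leans to the rear at (500,250). Next is fitting the stand pose and finding the wrist camera mount.

```bash
cat >> h.py <<'E'
def rel(pos,yaw=None,s=None):
    "shift in tool axes (units) and yaw turn (units about tool z)"
    s=s or get_state();T=toolT(s);d=T[:3,:3].T@(np.array(pos)-T[:3,3])/0.05
    t=0 if yaw is None else -(yaw-s["ee_rot"][2])/np.radians(120)
    return d.round(2),round(t,3)
E
python3 - <<'E'
from h import *
f=dict(np.load("pics/top0.npz"));W=cloud(f)
w=W[205:305,250:355].reshape(-1,3)
q=w[(w[:,2]>.127)&(w[:,2]<.14)]
m=np.zeros((300,300),np.uint8)
ij=((q[:,:2]-[.4,-.05])/.001).astype(int);ij=ij[(ij>=0).all(1)&(ij<300).all(1)]
m[299-ij[:,0],299-ij[:,1]]=255
m2=np.zeros((300,300),np.uint8)
q=w[(w[:,2]>.014)&(w[:,2]<.025)];ij=((q[:,:2]-[.4,-.05])/.001).astype(int);ij=ij[(ij>=0).all(1)&(ij<300).all(1)];m2[299-ij[:,0],299-ij[:,1]]=255
cv2.imwrite("pics/m.png",cv2.resize(np.dstack([m,m2,m*0]),(600,600),interpolation=cv2.INTER_NEAREST))
f=wrist();print(f["mount"].round(3).tolist(),f["intrinsics"].round(0).tolist())
print(rel([.50,.06,.36],0))
E
```

```text
[[0.001, 0.963, 0.269, 0.068], [1.0, -0.001, 0.0, 0.0], [0.0, 0.269, -0.963, -0.118], [0.0, 0.0, 0.0, 1.0]] [[340.0, 0.0, 323.0], [0.0, 340.0, 235.0], [0.0, 0.0, 1.0]]
(array([ 9.85, -9.41, -2.07]), np.float64(0.156))
```

View pics/m.png

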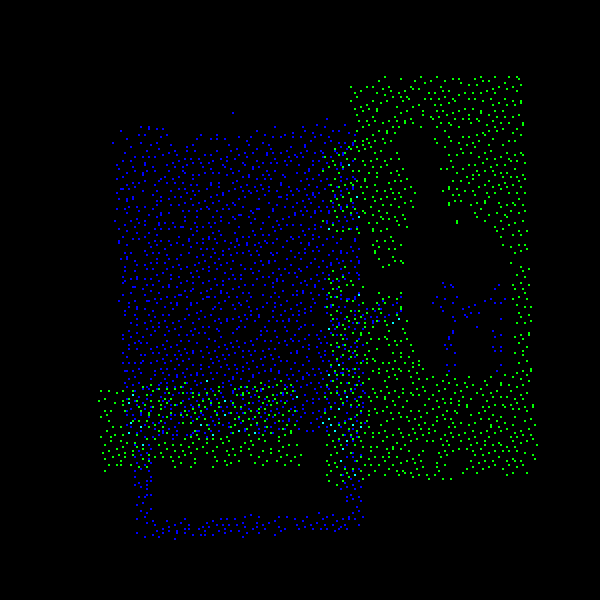

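The point map (2 px/mm) shows the base plate's right edge at (522,76)-(535,475) and the cover frame from (115,130) to (360,535). The stand yaw is about +0.04, and the handle bar is at row 528, so x≈0.436, y≈0.12. I'll move above it for a closer look.

Emit:
servo_tool:
  steps: [0,0,-0.7,0,0,0.052,1,0,0,-0.7,0,0,0.052,1,0,0,-0.7,0,0,0.052,1,0.46,-0.78,0,0,0,0,1,0.46,-0.78,0,0,0,0,1,0.46,-0.78,0,0,0,0,1,0.46,-0.78,0,0,0,0,1,0.46,-0.78,0,0,0,0,1]

```text
time_s: 0.95
tcp_pos: [0.3004, -0.3475, 0.3611]
ee_rot: [-3.141, -0.0, 0.0]
contact_force: [0.1, -0.3, 0.1]
grip_width: 0.999
grip_force: 0.0
```

Emit:
servo_tool:
  steps: [0.46,-0.78,0,0,0,0,1,0.46,-0.78,0,0,0,0,1,0.46,-0.78,0,0,0,0,1,0.46,-0.78,0,0,0,0,1,0.46,-0.78,0,0,0,0,1,0.46,-0.78,0,0,0,0,1,0.46,-0.78,0,0,0,0,1,0.46,-0.78,0,0,0,0,1]

```text
time_s: 1.75
tcp_pos: [0.4841, -0.0352, 0.3611]
ee_rot: [3.141, 0.0, 0.001]
contact_force: [0.5, -1.0, 0.3]
grip_width: 1.002
grip_force: 0.0
```

Emit:
servo_tool:
  steps: [0.46,-0.78,0,0,0,0,1,0.46,-0.78,0,0,0,0,1,0,0,0,0,0,0,1,0,0,0,0,0,0,1]

```text
time_s: 2.15
tcp_pos: [0.5295, 0.0417, 0.3606]
ee_rot: [3.141, 0.001, 0.003]
contact_force: [-0.2, -0.9, 1.5]
grip_width: 0.999
grip_force: 0.0
```

```bash
python3 - <<'E'
from h import *
f=wrist(); np.savez("pics/w1.npz",**f); cv2.imwrite("pics/w1.png",f["frame"][:,:,::-1])
E
```

```text
(no output)
```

View pics/w1.png

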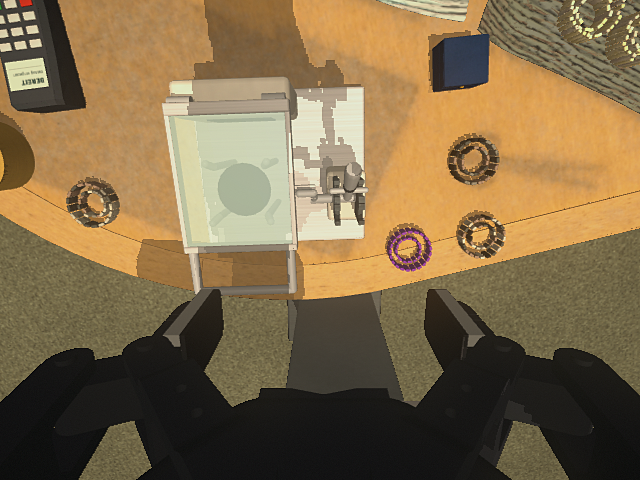

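The wrist view shows the cover with its handle bar at (195-297, 290). The bat is at (353,175) leaning rearward from cheeks at (348,210), and the base plate's right edge is at column 363. The stones are at (93,201), (473,159) and (480,235), with the purple ring at (409,248).

```bash
python3 - <<'E'
from h import *
f=dict(np.load("pics/w1.npz"));W=cloud(f)
def reg(r0,r1,c0,c1,lo,hi):
    q=W[r0:r1,c0:c1].reshape(-1,3);return q[(q[:,2]>lo)&(q[:,2]<hi)]
def fitl(q): # dir, centre
    v=cv2.fitLine(q[:,:2].astype(np.float32),cv2.DIST_HUBER,0,.001,.001).ravel();return v.round(4)
h=reg(284,298,190,302,.115,.15);print("handle",len(h),fitl(h),h.min(0).round(4),h.max(0).round(4),np.median(h,0).round(4))
# cover sides
c=reg(100,250,165,300,.127,.145)
# left/right edges per row bin of x
for x in np.arange(.46,.62,.02):
    k=c[abs(c[:,0]-x)<.004];print(round(x,2),len(k),k[:,1].min().round(4),k[:,1].max().round(4),np.median(k[:,2]).round(4))
print("coverx",c[:,0].min(),c[:,0].max())
b=reg(80,245,295,372,.014,.026)
for x in np.arange(.49,.66,.03):
    k=b[abs(b[:,0]-x)<.004];print("base",round(x,2),k[:,1].min().round(4))
for y in (-.03,-.01,.01):
    k=b[abs(b[:,1]-y)<.004];print("basex",y,k[:,0].min().round(4),k[:,0].max().round(4))
t=reg(155,195,338,368,.15,.25);print("bat",len(t))
for z in np.arange(.15,.22,.01):
    k=t[abs(t[:,2]-z)<.005]
    if len(k):print(z.round(3),len(k),k.min(0).round(4),k.max(0).round(4))
k=reg(165,230,325,370,.135,.153);print("cheeks",k.min(0).round(4),k.max(0).round(4))
for n,(u,v) in dict(s1=(93,201),s2=(473,159),s3=(480,235),pur=(409,248)).items():
    w=reg(v-32,v+32,u-32,u+32,.012,.03);c,r=cv2.minEnclosingCircle(w[:,:2].astype(np.float32));print(n,np.round(c,4),round(r,4),w[:,2].max().round(3))
k=reg(30,95,430,492,.035,.06);print("box",k.min(0).round(3),k.max(0).round(3))
k=reg(0,115,5,90,.03,.07);print("term",k.min(0).round(3),k.max(0).round(3))
E
```

```text
handle 806 [0.001  1.     0.4404 0.0984] [0.4327 0.0713 0.1303] [0.4473 0.1841 0.1394] [0.4405 0.1188 0.1364]Traceback (most recent call last):
  File "<stdin>", line 12, in <module>
    return umr_minimum(a, axis, None, out, keepdims, initial, where)
ValueError: zero-size array to reduction operation minimum which has no identity
```

```bash
python3 - <<'E'
from h import *
f=dict(np.load("pics/w1.npz"));W=cloud(f)
def reg(r0,r1,c0,c1,lo,hi):
    q=W[r0:r1,c0:c1].reshape(-1,3);return q[(q[:,2]>lo)&(q[:,2]<hi)]
q=reg(100,250,165,300,-.1,.3);print(np.histogram(q[:,2],bins=np.arange(0,.2,.01)))
h=reg(284,298,190,302,.115,.15)
for y in np.arange(.075,.185,.02):
    k=h[abs(h[:,1]-y)<.006];print("h",y.round(3),np.median(k[:,0]).round(4),k[:,0].min().round(4),k[:,0].max().round(4))
c=reg(80,250,160,302,.12,.16)
for x in np.arange(.46,.64,.02):
    k=c[abs(c[:,0]-x)<.005]
    if len(k):print("c",round(x,2),len(k),k[:,1].min().round(4),k[:,1].max().round(4),np.median(k[:,2]).round(4))
b=reg(80,245,295,372,.014,.026)
for x in np.arange(.49,.66,.03):
    k=b[abs(b[:,0]-x)<.005]
    if len(k):print("base",round(x,2),k[:,1].min().round(4))
for y in (-.03,-.01,.01):
    k=b[abs(b[:,1]-y)<.005]
    if len(k):print("basex",y,k[:,0].min().round(4),k[:,0].max().round(4))
t=reg(155,195,338,368,.15,.25);print("bat",len(t))
for z in np.arange(.15,.22,.01):
    k=t[abs(t[:,2]-z)<.005]
    if len(k):print(z.round(3),len(k),k.min(0).round(4),k.max(0).round(4))
k=reg(165,230,325,370,.135,.153);print("cheeks",k.min(0).round(4),k.max(0).round(4))
for n,(u,v) in dict(s1=(93,201),s2=(473,159),s3=(480,235),pur=(409,248)).items():
    w=reg(v-32,v+32,u-32,u+32,.012,.03);c,r=cv2.minEnclosingCircle(w[:,:2].astype(np.float32));print(n,np.round(c,4),round(r,4),w[:,2].max().round(3))
k=reg(30,95,430,492,.035,.06);print("box",k.min(0).round(3),k.max(0).round(3))
k=reg(0,115,5,90,.03,.07);print("term",k.min(0).round(3),k.max(0).round(3))
E
```

```text
(array([  931,   144,   484,    15,    17,    12,    14,    18,    14,
          12,    10,    28,   139, 17892,   176,     0,     0,     0,
           0]), array([0.  , 0.01, 0.02, 0.03, 0.04, 0.05, 0.06, 0.07, 0.08, 0.09, 0.1 ,
       0.11, 0.12, 0.13, 0.14, 0.15, 0.16, 0.17, 0.18, 0.19]))
h 0.075 0.4418 0.4352 0.4472
h 0.095 0.4408 0.4354 0.4441
h 0.115 0.44 0.4336 0.4434
h 0.135 0.4394 0.434 0.4427
h 0.155 0.4397 0.4327 0.4419
h 0.175 0.4423 0.436 0.4473
c 0.5 1050 0.0696 0.1894 0.1371
c 0.52 1101 0.0703 0.1899 0.1372
c 0.54 1177 0.0643 0.1912 0.1371
c 0.56 1230 0.0718 0.192 0.1372
c 0.58 1230 0.0725 0.1926 0.1371
c 0.6 1349 0.0733 0.1935 0.1372
c 0.62 1429 0.0741 0.1938 0.1377
base 0.49 -0.0152
base 0.52 0.038
base 0.55 0.0395
base 0.58 -0.012
base 0.61 -0.0109
base 0.64 -0.0101
basex -0.01 0.4651 0.6632
basex 0.01 0.4629 0.6635
bat 435
0.15 3 [0.5499 0.0153 0.1537] [0.5547 0.023  0.1548]
0.16 47 [0.5501 0.0114 0.1552] [0.5589 0.0231 0.165 ]
0.17 37 [0.5554 0.0117 0.1658] [0.5625 0.0233 0.1749]
0.18 50 [0.5585 0.0111 0.1752] [0.5682 0.0241 0.1849]
0.19 55 [0.5623 0.0106 0.1853] [0.5763 0.0247 0.195 ]
0.2 243 [0.566  0.0108 0.195 ] [0.5808 0.0248 0.2024]
cheeks [ 0.5147 -0.0029  0.135 ] [0.5613 0.0361 0.1489]
s1 [0.5107 0.3621] 0.0319 0.023
s2 [ 0.5711 -0.1598] 0.0309 0.023
s3 [ 0.4661 -0.1834] 0.0311 0.023
pur [ 0.4464 -0.0821] 0.0311 0.023
box [ 0.659 -0.152  0.035] [ 0.721 -0.094  0.049]
term [0.631 0.351 0.03 ] [0.751 0.419 0.053]
```

The stand yaw is about 0.036. The handle is at (0.439, 0.1277), the hinge at about (0.635, 0.135), and the bat grip at about (0.565, 0.018, 0.179), all consistent with the given sizes. Next I tilt the tool to the bat's lean.

Emit:
servo_tool:
  steps: [0,0,0,0,-0.067,0,0.6,0,0,0,0,-0.067,0,0.6,0,0,0,0,-0.067,-0.016,0.6,0,0,0,0,0,0,0.6]

```text
time_s: 2.6
tcp_pos: [0.5338, 0.0389, 0.3506]
ee_rot: [-3.129, 0.432, 0.034]
contact_force: [3.5, -0.7, -2.4]
grip_width: 0.599
grip_force: 0.0
```

```bash
python3 - <<'E'
from h import *
s=get_state();print(s["tcp_pos"],s["ee_rot"],rel([.588,.0177,.2306]),rel([.5675,.0177,.1849]))
E
```

```text
[0.53384556 0.03890498 0.35061499] [-3.12854566  0.43221379  0.0339872 ] (array([1.98, 0.48, 1.73]), 0) (array([1.99, 0.48, 2.73]), 0)
```

Emit:
servo_tool:
  steps: [0.5,0.12,0.3,-0.006,0.005,0,0.6,0.5,0.12,0.3,0,0,0,0.6,0.5,0.12,0.3,0,0,0,0.6,0.5,0.12,0.3,0,0,0,0.6,0,0,0.4,0,0,0,0.6,0,0,0,0,0,0,0.6,0,0,0,0,0,0,0.6]

```text
time_s: 3.3
tcp_pos: [0.5895, 0.0184, 0.2506]
ee_rot: [3.141, 0.404, 0.035]
contact_force: [-0.2, -0.0, -0.1]
grip_width: 0.6
grip_force: 0.0
```

```bash
python3 - <<'E'
from h import *
f=wrist();s=get_state();print(s["tcp_pos"],s["ee_rot"],rel([.5675,.0177,.1849]))
W=cloud(f);T=toolT(s)
P=(W-T[:3,3])@T[:3,:3]   # tool coords
m=(W[...,2]>.155)&(abs(P[...,0])<.03)&(abs(P[...,1])<.03)&(P[...,2]>.01)&(W[...,1]<.06)
q=P[m];print(len(q))
for z in np.arange(.03,.1,.01):
    k=q[abs(q[:,2]-z)<.005]
    if len(k): print(z.round(2),len(k),k.min(0).round(4),k.max(0).round(4))
cv2.imwrite("pics/w2.png",f["frame"][:,:,::-1])
E
```

```text
[0.59037901 0.01865221 0.25133396] [3.14044316 0.40109924 0.03498232] (array([0.1, 0. , 1.4]), 0)
1492
0.05 364 [ 0.001  -0.0053  0.0519] [0.014  0.0065 0.055 ]
0.06 227 [ 0.0013 -0.0066  0.055 ] [0.0145 0.0077 0.0649]
0.07 89 [ 0.0104 -0.0057  0.065 ] [0.0142 0.0068 0.0748]
0.08 70 [ 0.0071 -0.006   0.0751] [0.0138 0.0073 0.0849]
0.09 63 [ 0.0085 -0.005   0.0851] [0.0135 0.0068 0.095 ]
0.1 25 [ 0.0073 -0.0054  0.0951] [0.013  0.0066 0.101 ]
```

View pics/w2.png

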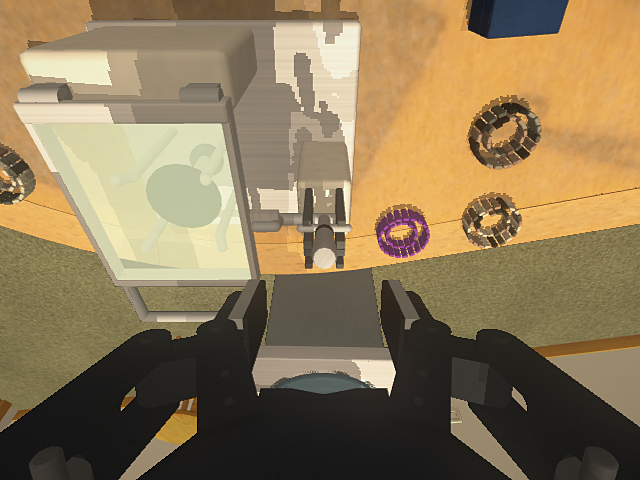

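The view shows the bat seen end-on at (325,258), between the fingers with the cheeks below. In the tool frame its axis is at x+7.5 mm, y+0.7 mm, with its end 52 mm ahead. I advance and close.

Emit:
servo_tool:
  steps: [0.15,0.01,0,0,0,0,0.6,0,0,0.45,0,0,0,0.6,0,0,0.45,0,0,0,0.6,0,0,0.44,0,0,0,0.6,0,0,0,0,0,0,0.6,0,0,0,0,0,0,0,0,0,0,0,0,0,0,0,0,0,0,0,0,0]

```text
time_s: 4.15
tcp_pos: [0.5729, 0.0177, 0.1856]
ee_rot: [3.14, 0.401, 0.036]
contact_force: [2.1, -0.7, 6.2]
grip_width: 0.142
grip_force: 58.4
```

Emit:
servo_tool:
  steps: [0,0,0,0,0,0,0,0,0,0,0,0,0,0]

```text
time_s: 4.35
tcp_pos: [0.5728, 0.0177, 0.1856]
ee_rot: [3.14, 0.4, 0.036]
contact_force: [2.0, -1.0, 5.4]
grip_width: 0.149
grip_force: 58.4
```

Emit:
servo_tool:
  steps: [0,0,-0.14,0,0,0,0,0,0,-0.13,0,0,0,0,0,0,0,0,0,0,0,0,0,0,0,0,0,0]

```text
time_s: 4.75
tcp_pos: [0.5767, 0.0179, 0.1955]
ee_rot: [3.14, 0.405, 0.036]
contact_force: [0.0, -2.4, -4.8]
grip_width: 0.145
grip_force: 58.4
```

Emit:
servo_tool:
  steps: [0,0,-0.08,0,0,0,0,0,0,0,0,0,0,0,0,0,0,0,0,0,0]

```text
time_s: 5.05
tcp_pos: [0.5781, 0.018, 0.1995]
ee_rot: [3.14, 0.405, 0.036]
contact_force: [0.9, -2.5, -5.5]
grip_width: 0.141
grip_force: 58.4
```

Emit:
servo_tool:
  steps: [-0.27,0,0.02,0,0.067,0,0,-0.27,0,0.02,0,0.067,0,0,-0.27,0,0.02,0,0.067,0,0,-0.27,0,0.02,0,0.067,0,0,-0.27,0,0.02,0,0.067,0,0,-0.27,0,0.02,0,0.067,0,0,0,0,0,0,0,0,0,0,0,0,0,0,0,0]

```text
time_s: 5.85
tcp_pos: [0.4965, 0.0153, 0.197]
ee_rot: [3.14, -0.407, 0.036]
contact_force: [-2.0, -3.9, -6.6]
grip_width: 0.142
grip_force: 58.4
```

Emit:
servo_tool:
  steps: [0,0,0.15,0,0,0,0,0,0,0.14,0,0,0,0,0,0,0,0,0,0,0,0,0,0,0,0,0,0.6,0,0,0,0,0,0,0.6,0,0,0,0,0,0,0.6]

```text
time_s: 6.45
tcp_pos: [0.5086, 0.0161, 0.1867]
ee_rot: [-3.141, -0.413, 0.037]
contact_force: [-0.3, 0.4, -0.5]
grip_width: 0.601
grip_force: 0.0
```

Emit:
servo_tool:
  steps: [0,0,-0.6,0,0,0,0.6,0,0,-0.6,0,0,0,0.6,0,0,-0.4,0,0,0,0.6,0,0,0,0,0,0,0.6]

```text
time_s: 6.85
tcp_pos: [0.4774, 0.0145, 0.263]
ee_rot: [3.141, -0.418, 0.037]
contact_force: [0.7, -0.5, 0.8]
grip_width: 0.6
grip_force: 0.0
```

```bash
python3 - <<'E'
from h import *
f=wrist();s=get_state();W=cloud(f)
print(s["tcp_pos"],s["ee_rot"],s["contact_force"])
T=toolT(s);P=(W-T[:3,3])@T[:3,:3]
m=(W[...,2]>.155)&(abs(P[...,0])<.04)&(abs(P[...,1])<.03)&(P[...,2]>.01)&(W[...,1]<.06)
q=W[m]
for z in np.arange(.16,.22,.01):
    k=q[abs(q[:,2]-z)<.005]
    if len(k): print(z.round(2),len(k),k.min(0).round(4),k.max(0).round(4))
E
```

```text
[0.47693468 0.01455868 0.26109838] [ 3.1408465  -0.41598414  0.03694834] [-0.27355993 -0.64849029 -0.03189932]
0.16 73 [0.5187 0.0091 0.1551] [0.5266 0.022  0.1646]
0.17 61 [0.5116 0.01   0.1651] [0.5216 0.0219 0.175 ]
0.18 74 [0.5075 0.0088 0.175 ] [0.5184 0.0221 0.185 ]
0.19 99 [0.4996 0.0078 0.185 ] [0.5147 0.0223 0.195 ]
0.2 461 [0.4962 0.0079 0.195 ] [0.5106 0.0217 0.2026]
```

The bat now leans to the front and is seated (top back at z 0.2026), so it is unlocked. Next is the cover: tool upright and yaw by +90°.

Emit:
servo_tool:
  steps: [0,0,0,0,-0.066,0,0.5,0,0,0,0,-0.066,0,0.5,0,0,0,0,-0.066,0,0.5,0,0,0,0,0,-0.068,0.5,0,0,0,0,0,-0.068,0.4,0,0,0,0,0,-0.068,0.4,0,0,0,0,0,-0.068,0.4,0,0,0,0,0,-0.068,0.4]

```text
time_s: 7.7
tcp_pos: [0.4756, 0.0148, 0.2573]
ee_rot: [-3.138, 0.004, 0.755]
contact_force: [-0.1, -0.1, -0.7]
grip_width: 0.403
grip_force: 0.0
```

Emit:
servo_tool:
  steps: [0,0,0,0,0,-0.068,0.4,0,0,0,0,0,-0.068,0.4,0,0,0,0,0,-0.068,0.4,0,0,0,0,0,-0.068,0.4,0,0,0,0,0,-0.068,0.4,0,0,0,0,0,-0.068,0.4,0,0,0,0,0,0,0.4]

```text
time_s: 8.4
tcp_pos: [0.4755, 0.0147, 0.2576]
ee_rot: [-3.137, -0.0, 1.603]
contact_force: [-0.3, -0.1, 0.3]
grip_width: 0.403
grip_force: 0.0
```

```bash
python3 - <<'E'
from h import *
s=get_state();print(s["tcp_pos"],s["ee_rot"],s["joint_pos"].round(2));print(rel([.439,.1277,.20],1.607),rel([.439,.1277,.138]))
E
```

```text
[0.47552071 0.01470663 0.25759141] [-3.13664880e+00 -1.30146620e-04  1.60277591e+00] [-0.1   0.18 -0.18  1.21 -0.    1.44]
(array([ 2.28, -0.65,  1.16]), np.float64(-0.002)) (array([ 2.28, -0.65,  2.4 ]), 0)
```

Emit:
servo_tool:
  steps: [0.57,-0.16,0,0,0,0,0.4,0.57,-0.16,0,0,0,0,0.4,0.57,-0.16,0,0,0,-0.002,0.4,0.57,-0.17,0,0,0,0,0.4,0,0,0.6,0,0,0,0.4,0,0,0.56,0,0,0,0.4,0,0,0,0,0,0,0.4,0,0,0,0,0,0,0.4]

```text
time_s: 9.2
tcp_pos: [0.4386, 0.1273, 0.2008]
ee_rot: [-3.137, 0.001, 1.606]
contact_force: [-0.4, 0.3, 0.0]
grip_width: 0.397
grip_force: 0.0
```

```bash
python3 - <<'E'
from h import *
f=wrist();s=get_state();W=cloud(f);T=toolT(s);P=(W-T[:3,3])@T[:3,:3]
print(s["tcp_pos"],s["ee_rot"])
m=(W[...,2]>.11)&(W[...,2]<.15)&(abs(P[...,0])<.04)&(abs(P[...,1])<.018)
q=P[m];print(len(q),q.min(0).round(4),q.max(0).round(4),np.median(q,0).round(4))
for x in(-.03,0,.03):
  k=q[abs(q[:,0]-x)<.008]
  if len(k):print(x,len(k),k.min(0).round(4),k.max(0).round(4))
E
```

```text
[0.43956177 0.12734128 0.20179974] [-3.13894549e+00  3.68684741e-04  1.60564661e+00]
2257 [-0.04   -0.0066  0.0626] [0.04   0.0033 0.07  ] [ 0.0042 -0.0018  0.065 ]
-0.03 387 [-0.038  -0.0062  0.0627] [-0.0221  0.0029  0.0684]
0 445 [-0.0079 -0.0066  0.0629] [0.008  0.0033 0.0695]
0.03 518 [ 0.022  -0.0064  0.0628] [0.038  0.0032 0.07  ]
```

Emit:
servo_tool:
  steps: [0,-0.03,0.4,0,0,0,0.4,0,0,0.43,0,0,0,0.4,0,0,0.4,0,0,0,0.4,0,0,0,0,0,0,0.4,0,0,0,0,0,0,0,0,0,0,0,0,0,0,0,0,0,0,0,0,0,0,0,0,0,0,0,0]

```text
time_s: 10.05
tcp_pos: [0.4377, 0.1273, 0.1414]
ee_rot: [-3.14, 0.0, 1.607]
contact_force: [-4.5, -1.2, 6.6]
grip_width: 0.087
grip_force: 58.8
```

```bash
python3 - <<'E'
from h import *
s=get_state();print(s["tcp_pos"],s["ee_rot"],s["contact_force"])
# arc rows: hinge at handle + 196mm in stand x, 2 mm below
T=toolT(s);g=T[:3,3]+T[:3,2]*.006
a=.036;ex=np.array([np.cos(a),np.sin(a),0]);hz=.130;dz=g[2]-hz;print("grasp z",g[2])
hin=g+ex*.196; hin[2]=hz
th=np.linspace(0,1.75,17);th0=.01
p=[hin-ex*.196*np.cos(t+th0)+np.array([0,0,.196*np.sin(t+th0)]) for t in th]
d=np.diff(p,axis=0)@T[:3,:3]/.05;print(hin.round(4));print(d.round(2).tolist())
E
```

```text
[0.43768217 0.12728259 0.14143251] [-3.13976506e+00  2.86480554e-04  1.60688669e+00] [-4.50556182 -1.17214664  6.56855111]
grasp z 0.13543251606490508
[0.6335 0.1343 0.13  ]
[[-0.0, 0.03, -0.43], [-0.0, 0.07, -0.42], [-0.0, 0.12, -0.41], [-0.0, 0.16, -0.4], [-0.0, 0.21, -0.38], [-0.0, 0.25, -0.35], [-0.0, 0.28, -0.32], [-0.0, 0.32, -0.29], [-0.0, 0.35, -0.25], [-0.0, 0.37, -0.21], [-0.0, 0.39, -0.17], [-0.0, 0.41, -0.13], [-0.0, 0.42, -0.08], [-0.0, 0.43, -0.04], [-0.0, 0.43, 0.01], [-0.0, 0.42, 0.06]]
```

Emit:
servo_tool:
  steps: [0,0.03,-0.43,0,0,0,0,0,0.07,-0.42,0,0,0,0,0,0.12,-0.41,0,0,0,0,0,0.16,-0.4,0,0,0,0,0,0.21,-0.38,0,0,0,0,0,0.25,-0.35,0,0,0,0,0,0.28,-0.32,0,0,0,0,0,0,0,0,0,0,0]

```text
time_s: 10.85
tcp_pos: [0.4921, 0.1293, 0.2781]
ee_rot: [-3.136, 0.0, 1.607]
contact_force: [-12.2, -1.4, 11.5]
grip_width: 0.089
grip_force: 59.9
```

Emit:
servo_tool:
  steps: [0,0.3,-0.33,0,0,0,0,0,0.34,-0.27,0,0,0,0,0,0.37,-0.22,0,0,0,0,0,0.39,-0.18,0,0,0,0,0,0.41,-0.13,0,0,0,0,0,0.42,-0.08,0,0,0,0,0,0,0,0,0,0,0]

```text
time_s: 11.55
tcp_pos: [0.6082, 0.1335, 0.3391]
ee_rot: [3.137, -0.0, 1.606]
contact_force: [-0.0, 0.4, 8.5]
grip_width: 0.081
grip_force: 61.9
```

Emit:
servo_tool:
  steps: [0,0.43,-0.05,0,0,0,0,0,0.43,0,0,0,0,0,0,0.42,0.04,0,0,0,0,0,0.2,0.03,0,0,0,0,0,0,0,0,0,0,0,0,0,0,0,0,0,0]

```text
time_s: 12.15
tcp_pos: [0.6714, 0.1359, 0.3388]
ee_rot: [-3.128, 0.001, 1.608]
contact_force: [-29.7, -2.6, 20.1]
grip_width: 0.09
grip_force: 61.1
```

Emit:
servo_tool:
  steps: [0,-0.06,-0.03,0,0,0,0,0,0,0,0,0,0,0.4,0,0,0,0,0,0,0.4,0,0,-0.4,0,0,0,0.4,0,0,-0.4,0,0,0,0.4,0,-0.7,-0.3,0,0,0,0.4,0,-0.8,0,0,0,0,0.4,0,-0.8,0,0,0,0,0.4]

```text
time_s: 12.95
tcp_pos: [0.5625, 0.1319, 0.391]
ee_rot: [3.141, 0.0, 1.607]
contact_force: [0.6, 0.6, 1.0]
grip_width: 0.397
grip_force: 0.0
```

Emit:
servo_tool:
  steps: [0,-0.8,0,0,0,0,1,0,-0.6,0,0,0,0,1,0,0,0,0,0,0,1]

```text
time_s: 13.25
tcp_pos: [0.4885, 0.1294, 0.3927]
ee_rot: [-3.14, 0.0, 1.608]
contact_force: [0.1, -0.5, 0.7]
grip_width: 0.887
grip_force: 0.0
```

```bash
python3 - <<'E'
from h import *
s=get_state();print(s["tcp_pos"],s["ee_rot"])
f=wrist();np.savez("pics/w3.npz",**f);cv2.imwrite("pics/w3.png",f["frame"][:,:,::-1])
E
```

```text
[0.48853009 0.1293822  0.39269328] [-3.13980724e+00  1.52843129e-04  1.60778821e+00]
```

View pics/w3.png

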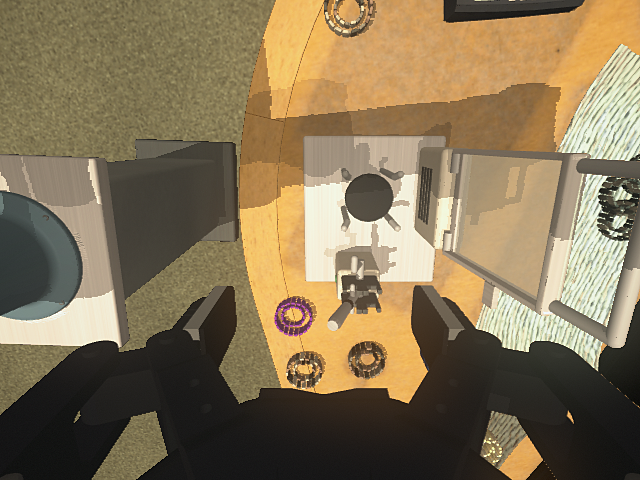

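The view shows the cover open past upright, the platform at (369,198) among four post tips, and stones at (349,12), (367,360) and (305,370). Next: measure the platform and stones.

```bash
python3 - <<'E'
from h import *
f=dict(np.load("pics/w3.npz"));W=cloud(f)
def reg(r0,r1,c0,c1,lo,hi):
    q=W[r0:r1,c0:c1].reshape(-1,3);return q[(q[:,2]>lo)&(q[:,2]<hi)]
k=reg(165,230,335,405,.096,.106);
img=f["frame"][165:230,335:405].max(-1)<70
kk=W[165:230,335:405][img];kk=kk[(kk[:,2]>.09)&(kk[:,2]<.11)]
c,r=cv2.minEnclosingCircle(kk[:,:2].astype(np.float32));print("plat",c,r,np.median(kk,0),len(kk))
m=((W[...,2]>.108)&(W[...,2]<.132))
m[:155]=0;m[240:]=0;m[:,:330]=0;m[:,412:]=0
n,l,st,ce=cv2.connectedComponentsWithStats(m.astype(np.uint8))
for i in range(1,n):
    if st[i,4]>15: q=W[l==i];print("post",ce[i].round(),st[i,4],q.mean(0).round(4),q[:,2].max().round(4))
for n,(u,v) in dict(s1=(349,15),s2=(367,360),s3=(305,370),pur=(294,316)).items():
    w=reg(max(0,v-28),v+28,u-28,u+28,.012,.03);c,r=cv2.minEnclosingCircle(w[:,:2].astype(np.float32));print(n,np.round(c,4),round(r,4))
E
```

```text
plat (0.543074369430542, 0.1324293166399002) 0.02918795496225357 [0.54206539 0.15537261 0.09716377] 147
post [346. 175.] 65 [0.513  0.1604 0.1203] 0.1254
post [397. 175.] 84 [0.5712 0.1625 0.1189] 0.125
post [345. 225.] 77 [0.5152 0.1022 0.1188] 0.1252
post [394. 225.] 92 [0.5736 0.1042 0.1182] 0.1254
s1 [0.5107 0.3612] 0.0308
s2 [ 0.5709 -0.1594] 0.0312
s3 [ 0.4663 -0.1835] 0.0314
pur [ 0.4464 -0.0816] 0.031
```

The platform and posts agree on pile axis (0.543, 0.1324). I'll turn the tool another 90° so the camera faces the robot and the fingers close along y, then go above stone 2.

Emit:
servo_tool:
  steps: [0,0,0,0,0,-0.068,1,0,0,0,0,0,-0.068,1,0,0,0,0,0,-0.068,1,0,0,0,0,0,-0.068,1,0,0,0,0,0,-0.068,1,0,0,0,0,0,-0.068,1,0,0,0,0,0,-0.068,1,0,0,0,0,0,-0.068,1]

```text
time_s: 14.1
tcp_pos: [0.4939, 0.1294, 0.3912]
ee_rot: [-3.141, -0.001, 2.752]
contact_force: [0.1, 0.0, -0.5]
grip_width: 1.002
grip_force: 0.0
```

Emit:
servo_tool:
  steps: [0,0,0,0,0,-0.068,1,0,0,0,0,0,-0.068,1,0,0,0,0,0,-0.068,1,-0.3,-1,0,0,0,0,1,-0.3,-0.95,0,0,0,0,1,-0.3,-0.95,0,0,0,0,1,-0.3,-0.95,0.5,0,0,0,1,-0.3,-0.95,0.6,0,0,0,1]

```text
time_s: 14.9
tcp_pos: [0.5727, -0.0978, 0.3432]
ee_rot: [-3.14, 0.002, -3.11]
contact_force: [0.6, -0.5, -0.8]
grip_width: 1.0
grip_force: 0.0
```

Emit:
servo_tool:
  steps: [-0.15,-0.95,0.7,0,0,0,1,0,0,0.9,0,0,0,1,0,0,0.9,0,0,0,1,0,0,0,0,0,0,1]

```text
time_s: 15.3
tcp_pos: [0.5718, -0.1335, 0.2146]
ee_rot: [3.136, -0.019, -3.111]
contact_force: [-0.7, -0.2, -0.9]
grip_width: 1.003
grip_force: 0.0
```

```bash
cat >> h.py <<'E'
def ring(exp,show=None):
    s=get_state();f=wrist();W=cloud(f)
    q=W[(W[...,2]>.012)&(W[...,2]<.028)&(np.hypot(W[...,0]-exp[0],W[...,1]-exp[1])<.055)]
    P=W.copy()
    c,r=cv2.minEnclosingCircle(q[:,:2].astype(np.float32))
    print("tcp",s["tcp_pos"].round(4),s["ee_rot"].round(3),"ring",np.round(c,4),round(r,4),len(q),"rel",rel([*c,.028],None,s))
    if show: cv2.imwrite(show,f["frame"][:,:,::-1])
E
python3 -c "
from h import *
ring((.571,-.1595))"
```

```text
tcp [ 0.5718 -0.1335  0.2146] [ 3.136 -0.019 -3.111] ring [ 0.5708 -0.1597] 0.0306 1289 rel (array([-0.03, -0.54,  3.73]), 0)
```

Emit:
servo_tool:
  steps: [0,-0.54,0,0,0,0,1,0,0,0.8,0,0,0,1,0,0,0.8,0,0,0,1,0,0,0.8,0,0,0,1,0,0,0.7,0,0,0,1,0,0,0,0,0,0,1]

```text
time_s: 15.95
tcp_pos: [0.5777, -0.1614, 0.0672]
ee_rot: [3.141, -0.005, -3.109]
contact_force: [-0.5, 0.5, 0.6]
grip_width: 1.0
grip_force: 0.0
```

```bash
python3 -c "
from h import *
ring((.571,-.1595))"
```

```text
tcp [ 0.5777 -0.1614  0.0672] [ 3.141 -0.005 -3.109] ring [ 0.5707 -0.1599] 0.0308 4516 rel (array([0.13, 0.03, 0.78]), 0)
```

Emit:
servo_tool:
  steps: [0.13,0.03,0.38,0,0,0,1,0,0,0.4,0,0,0,1,0,0,0,0,0,0,1,0,0,0,0,0,0,0.3,0,0,0,0,0,0,0.3,0,0,0,0,0,0,0.3,0,0,0,0,0,0,0.3]

```text
time_s: 16.7
tcp_pos: [0.5734, -0.1612, 0.0334]
ee_rot: [-3.139, 0.003, -3.109]
contact_force: [-2.4, 0.7, 9.7]
grip_width: 0.688
grip_force: 63.2
```

Emit:
servo_tool:
  steps: [0,0,-0.5,0,0,0,0.3,0,0,-0.9,0,0,0,0.3,0,0,-0.9,0,0,0,0.3,0,0,-0.9,0,0,0,0.3,0,0,-0.9,0,0,0,0.3,0,0,0,0,0,0,0.3]

```text
time_s: 17.3
tcp_pos: [0.5754, -0.1617, 0.2442]
ee_rot: [-3.135, 0.012, -3.109]
contact_force: [0.4, -0.3, -0.4]
grip_width: 0.683
grip_force: 65.0
```

```bash
python3 - <<'E'
from h import *
s=get_state();f=wrist();W=cloud(f);T=toolT(s);P=(W-T[:3,3])@T[:3,:3]
print(s["tcp_pos"],s["ee_rot"],s["grip_width"],s["contact_force"],rel([.543,.1324,.25],.036-np.pi+2*np.pi*0))
m=(abs(P[...,0])<.04)&(abs(P[...,1])<.045)&(P[...,2]>-.02)&(P[...,2]<.06);print(m.sum())
q=P[m];print(np.percentile(q,[1,50,99],axis=0).round(4))
for y in(-.027,0,.027):
  k=q[abs(q[:,1]-y)<.004];print(y,k.min(0).round(4),k.max(0).round(4))
cv2.imwrite("pics/w4.png",f["frame"][:,:,::-1])
E
```

```text
[ 0.57535031 -0.16170679  0.24424637] [-3.13472047  0.01205893 -3.10928994] 0.6832019849922599 [ 0.36624544 -0.34861577 -0.41597859] (array([ 0.43,  5.89, -0.22]), np.float64(-0.002))
15117
[[-0.025  -0.0405 -0.0185]
 [ 0.0042 -0.0001  0.0144]
 [ 0.0326  0.0407  0.0312]]
-0.027 [-0.0161 -0.031  -0.0199] [ 0.0219 -0.023   0.0323]
0 [-0.0274 -0.004   0.0109] [0.0332 0.004  0.0324]
0.027 [-0.0164  0.023  -0.0198] [0.022  0.031  0.0319]
```

View pics/w4.png

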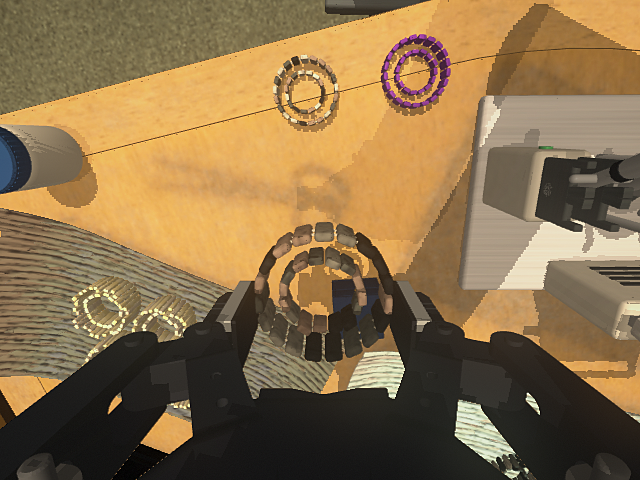

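The view shows stone 2 held level and centred between the pads. Stone 3 is at (307,90) and the purple ring at (416,73), both undisturbed. The ring bottom is 32 mm ahead of the TCP. I carry it over the posts.

Emit:
servo_tool:
  steps: [0,0,-0.5,0,0,0,0.3,0.06,0.84,0,0,0,0,0.3,0.06,0.84,0,0,0,0,0.3,0.06,0.84,0,0,0,0,0.3,0.06,0.84,0,0,0,0,0.3,0.06,0.84,0,0,0,0,0.3,0.05,0.84,0,0,0,0,0.3,0.05,0.86,0,0,0,0,0.3]

```text
time_s: 18.15
tcp_pos: [0.5409, 0.1356, 0.259]
ee_rot: [-3.141, -0.004, -3.11]
contact_force: [1.1, -0.1, -0.6]
grip_width: 0.686
grip_force: 65.0
```

Emit:
servo_tool:
  steps: [0,0,0,0,0,0,0.3,0,0,0,0,0,0,0.3]

```text
time_s: 18.35
tcp_pos: [0.5411, 0.1348, 0.2589]
ee_rot: [-3.14, -0.004, -3.107]
contact_force: [-0.1, 0.4, -1.0]
grip_width: 0.685
grip_force: 65.0
```

```bash
cat >> h.py <<'E'
def held(z=.132):
    "ring centre in tool frame, and shift that puts it on the pile axis"
    s=get_state();f=wrist();W=cloud(f);T=toolT(s);P=(W-T[:3,3])@T[:3,:3]
    m=(abs(P[...,0])<.04)&(abs(P[...,1])<.004)&(P[...,2]>0)&(P[...,2]<.05);k=P[m]
    cx=(k[:,0].min()+k[:,0].max())/2;zb=k[:,2].max()
    c=T[:3,3]+T[:3,0]*cx
    print(s["tcp_pos"].round(4),s["ee_rot"].round(3),s["grip_width"],"cx",cx.round(4),k[:,0].min().round(4),k[:,0].max().round(4),"zb",zb.round(4))
    print("ring c",c.round(4),"shift",(T[:3,:3].T@(np.array([.543,.1324,z+zb])-c)/.05).round(3))
E
python3 -c "
from h import *
held()"
```

```text
[0.5411 0.1348 0.2589] [-3.14  -0.004 -3.107] 0.6849393054449362 cx 0.0029 -0.0275 0.0333 zb 0.0331
ring c [0.5382 0.1347 0.2589] shift [-0.101 -0.048  1.876]
```

Emit:
servo_tool:
  steps: [-0.1,-0.05,0.5,0,0,0,0.3,0,0,0.5,0,0,0,0.3,0,0,0.5,0,0,0,0.3,0,0,0.38,0,0,0,0.3,0,0,0,0,0,0,0.3,0,0,0,0,0,0,0.3]

```text
time_s: 19.0
tcp_pos: [0.5465, 0.1304, 0.1655]
ee_rot: [-3.141, -0.003, -3.111]
contact_force: [-0.2, 0.5, -0.7]
grip_width: 0.682
grip_force: 65.0
```

```bash
python3 -c "
from h import *
held(.08)"
```

```text
[0.5465 0.1304 0.1655] [-3.141e+00 -3.000e-03 -3.111e+00] 0.6819797831587067 cx 0.003 -0.0273 0.0333 zb 0.0322
ring c [0.5435 0.1304 0.1655] shift [0.006 0.042 1.065]
```

Emit:
servo_tool:
  steps: [0,0.04,0.2,0,0,0,0.3,0,0,0.2,0,0,0,0.3,0,0,0.2,0,0,0,0.3,0,0,0.1,0,0,0,0.3,0,0,0,0,0,0,0.3]

```text
time_s: 19.55
tcp_pos: [0.5456, 0.1337, 0.1292]
ee_rot: [-3.141, -0.005, -3.109]
contact_force: [0.2, -0.6, -0.2]
grip_width: 0.688
grip_force: 65.0
```

Emit:
servo_tool:
  steps: [0,0,0.15,0,0,0,0.3,0,0,0.15,0,0,0,0.3,0,0,0.1,0,0,0,0.3,0,0,0,0,0,0,0.3]

```text
time_s: 19.95
tcp_pos: [0.5461, 0.1336, 0.1095]
ee_rot: [-3.141, -0.004, -3.109]
contact_force: [-0.4, -0.9, -1.4]
grip_width: 0.681
grip_force: 65.0
```

Emit:
servo_tool:
  steps: [0,0,0,0,0,0,0.85,0,0,0,0,0,0,0.85,0,0,0,0,0,0,0.85,0,0,-0.6,0,0,0,0.85,0,0,-0.8,0,0,0,0.85,0,0,-0.8,0,0,0,0.9,0,0,-0.8,0,0,0,1,0,0,0,0,0,0,1]

```text
time_s: 20.75
tcp_pos: [0.5499, 0.1342, 0.2669]
ee_rot: [3.141, 0.009, -3.109]
contact_force: [0.8, 0.3, 0.2]
grip_width: 0.997
grip_force: 0.0
```

```bash
cat >> h.py <<'E'
def pile(show=None):
    s=get_state();f=wrist();W=cloud(f);r=np.hypot(W[...,0]-.543,W[...,1]-.1324)
    a=W[(r<.022)&(W[...,2]<.15)];b=W[(r>.0265)&(r<.0305)&(W[...,2]<.15)]
    print(s["tcp_pos"].round(4),s["ee_rot"].round(3),"platform z",np.median(a[:,2]).round(4),"ring top z",np.percentile(b[:,2],[5,25,50,75,90,97]).round(4))
    k=W[(r<.036)&(W[...,2]>np.percentile(b[:,2],60)-.006)&(W[...,2]<.118)]
    print("c",np.round(cv2.minEnclosingCircle(k[:,:2].astype(np.float32)),4) if 0 else cv2.minEnclosingCircle(k[:,:2].astype(np.float32)))
    if show: cv2.imwrite(show,f["frame"][:,:,::-1])
E
python3 -c "
from h import *
pile('pics/w5.png')"
```

```text
[0.5499 0.1342 0.2669] [ 3.141  0.009 -3.109] platform z 0.0769 ring top z [0.0202 0.0771 0.0929 0.096  0.0966 0.0972]
c ((0.542973518371582, 0.13235528767108917), 0.036070410162210464)
```

View pics/w5.png

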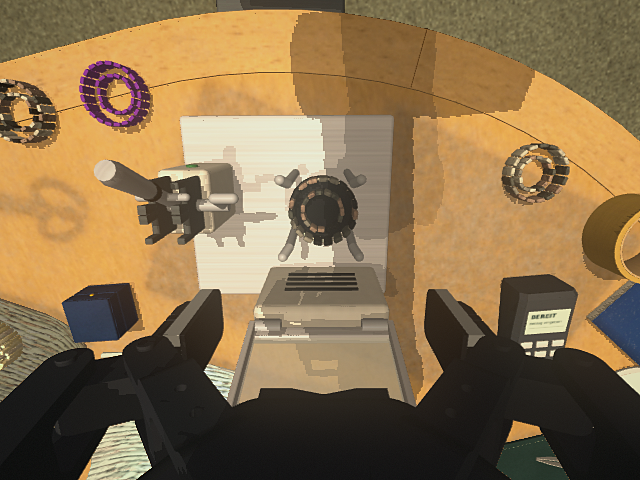

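The view shows the first ring flat at (322,210) between the posts: platform z 0.077, ring top 0.097. Stone 1 is visible at (536,172), so I go there next.

Emit:
servo_tool:
  steps: [0.13,0.92,0,0,0,0,1,0.13,0.92,0,0,0,0,1,0.13,0.92,0,0,0,0,1,0.13,0.92,0.5,0,0,0,1,0.13,0.9,0.8,0,0,0,1,0,0,0.8,0,0,0,1,0,0,0.8,0,0,0,1,0,0,0,0,0,0,1]

```text
time_s: 21.6
tcp_pos: [0.5026, 0.3488, 0.116]
ee_rot: [-3.134, -0.016, -3.109]
contact_force: [-1.4, -0.6, -0.4]
grip_width: 1.0
grip_force: 0.0
```

```bash
python3 -c "
from h import *
ring((.5107,.3612))"
```

```text
tcp [0.5026 0.3488 0.116 ] [-3.134 -0.016 -3.109] ring [0.5104 0.3629] 0.0317 2726 rel (array([-0.19,  0.29,  1.75]), 0)
```

Emit:
servo_tool:
  steps: [-0.19,0.28,0.5,0,0,0,1,0,0,0.5,0,0,0,1,0,0,0,0,0,0,1]

```text
time_s: 21.95
tcp_pos: [0.5165, 0.3648, 0.0726]
ee_rot: [-3.14, -0.005, -3.11]
contact_force: [-1.5, 0.1, -0.1]
grip_width: 0.999
grip_force: 0.0
```

```bash
python3 -c "
from h import *
ring((.5107,.3612))"
```

```text
tcp [0.5165 0.3648 0.0726] [-3.14  -0.005 -3.11 ] ring [0.5104 0.3628] 0.0315 4305 rel (array([ 0.12, -0.03,  0.89]), 0)
```

Emit:
servo_tool:
  steps: [0.1,-0.03,0.37,0,0,0,1,0,0,0.37,0,0,0,1,0,0,0,0,0,0,1,0,0,0,0,0,0,0.3,0,0,0,0,0,0,0.3,0,0,0,0,0,0,0.3,0,0,0,0,0,0,0.3]

```text
time_s: 22.7
tcp_pos: [0.5165, 0.3713, 0.0435]
ee_rot: [3.125, 0.007, -3.107]
contact_force: [-2.4, 12.3, 17.0]
grip_width: 0.329
grip_force: 8.6
```

Emit:
servo_tool:
  steps: [0,0,-0.5,0,0,0,0.3,0,0,-0.9,0,0,0,0.3,0,0,-0.9,0,0,0,0.3,0,0,-0.9,0,0,0,0.3,0,0,-0.9,0,0,0,0.3,0,0,-0.4,0,0,0,0.3,0,0,0,0,0,0,0.3]

```text
time_s: 23.4
tcp_pos: [0.5151, 0.3653, 0.2681]
ee_rot: [3.137, 0.007, -3.11]
contact_force: [-0.4, -0.3, -0.1]
grip_width: 0.3
grip_force: 0.0
```

```bash
python3 -c "
from h import *
held(.22)"
```

```text
Traceback (most recent call last):
  File "h.py", line 32, in held
    cx=(k[:,0].min()+k[:,0].max())/2;zb=k[:,2].max()
        ~~~~~~~~~~^^
ValueError: zero-size array to reduction operation minimum which has no identity
```

The grasp missed (width 0.33). I'll look before retrying.

Emit:
servo_tool:
  steps: [0,0,0,0,0,0,1,0,0,0,0,0,0,1,0,0,0,0,0,0,1]

```text
time_s: 23.75
tcp_pos: [0.512, 0.3636, 0.2599]
ee_rot: [-3.14, -0.006, -3.109]
contact_force: [0.5, 0.2, -0.7]
grip_width: 0.804
grip_force: 0.0
```

```bash
python3 -c "
from h import *
ring((.5107,.3612),'pics/w6.png')"
```

```text
tcp [0.512  0.3636 0.2599] [-3.14  -0.006 -3.109] ring [0.5123 0.354 ] 0.0314 990 rel (array([-0.03, -0.18,  4.64]), 0)
```

View pics/w6.png

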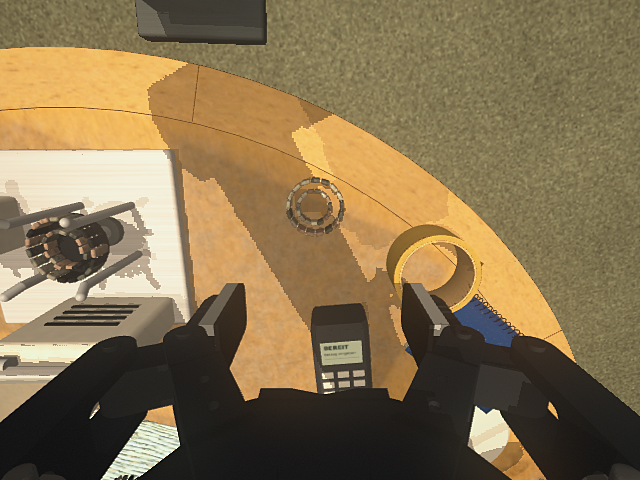

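The ring is still flat at (315,206), shifted a few mm, at (0.512, 0.354). The cause was that I closed too high: tips are 25 mm ahead, so the overlap was only about 4 mm. I'll retry deeper.

Emit:
servo_tool:
  steps: [0,-0.18,0.9,0,0,0,1,0,0,0.9,0,0,0,1,0,0,0.9,0,0,0,1,0,0,0.9,0,0,0,1,0,0,0,0,0,0,1,0,0,0,0,0,0,1]

```text
time_s: 24.4
tcp_pos: [0.5116, 0.3544, 0.0812]
ee_rot: [-3.14, -0.005, -3.109]
contact_force: [-0.9, 0.2, 0.7]
grip_width: 1.0
grip_force: 0.0
```

```bash
python3 -c "
from h import *
ring((.5123,.354))"
```

```text
tcp [0.5116 0.3544 0.0812] [-3.14  -0.005 -3.109] ring [0.5122 0.3538] 0.0315 3881 rel (array([-0.02, -0.01,  1.06]), 0)
```

Emit:
servo_tool:
  steps: [0,-0.01,0.5,0,0,0,1,0,0,0.5,0,0,0,1,0,0,0,0,0,0,1,0,0,0,0,0,0,1]

```text
time_s: 24.85
tcp_pos: [0.5139, 0.3552, 0.0341]
ee_rot: [3.141, 0.0, -3.109]
contact_force: [-0.2, -1.0, 0.2]
grip_width: 0.998
grip_force: 0.0
```

Go down 5 mm more, then close.

Emit:
servo_tool:
  steps: [0.02,-0.02,0.12,0,0,0,1,0,0,0,0,0,0,1,0,0,0,0,0,0,0.3,0,0,0,0,0,0,0.3,0,0,0,0,0,0,0.3,0,0,0,0,0,0,0.3,0,0,0,0,0,0,0.3]

```text
time_s: 25.55
tcp_pos: [0.5121, 0.3538, 0.0271]
ee_rot: [3.141, -0.001, -3.109]
contact_force: [-1.8, -0.7, 6.7]
grip_width: 0.709
grip_force: 64.8
```

Emit:
servo_tool:
  steps: [0,0,-0.5,0,0,0,0.3,0,0,-0.9,0,0,0,0.3,0,0,-0.9,0,0,0,0.3,0,0,-0.9,0,0,0,0.3,0,0,-0.9,0,0,0,0.3,0,0,-0.3,0,0,0,0.3,0,0,0,0,0,0,0.3,0,0,0,0,0,0,0.3]

```text
time_s: 26.35
tcp_pos: [0.5119, 0.3534, 0.245]
ee_rot: [-3.141, -0.003, -3.109]
contact_force: [0.3, -0.3, -1.8]
grip_width: 0.711
grip_force: 65.2
```

```bash
python3 -c "
from h import *
held(.22)"
```

```text
[0.5119 0.3534 0.245 ] [-3.141e+00 -3.000e-03 -3.109e+00] 0.711461884477493 cx -0.0005 -0.032 0.031 zb 0.0262
ring c [0.5124 0.3535 0.245 ] shift [-0.469 -4.438 -0.024]
```

Emit:
servo_tool:
  steps: [-0.09,-0.89,0,0,0,0,0.3,-0.09,-0.89,0,0,0,0,0.3,-0.09,-0.89,0,0,0,0,0.3,-0.09,-0.89,0,0,0,0,0.3,-0.11,-0.88,0,0,0,0,0.3,0,0,0.7,0,0,0,0.3,0,0,0.7,0,0,0,0.3,0,0,0,0,0,0,0.3]

```text
time_s: 27.2
tcp_pos: [0.537, 0.1311, 0.1688]
ee_rot: [-3.14, -0.017, -3.111]
contact_force: [-0.8, -1.2, -0.1]
grip_width: 0.715
grip_force: 65.2
```

Emit:
servo_tool:
  steps: [0,0,0,0,0,0,0.3,0,0,0,0,0,0,0.3]

```text
time_s: 27.4
tcp_pos: [0.5431, 0.1328, 0.1768]
ee_rot: [-3.141, -0.001, -3.109]
contact_force: [0.5, -1.0, -0.2]
grip_width: 0.711
grip_force: 65.3
```

```bash
python3 -c "
from h import *
held(.08)"
```

```text
[0.5431 0.1328 0.1768] [-3.141e+00 -1.000e-03 -3.109e+00] 0.7109996876274055 cx -0.0001 -0.0314 0.0312 zb 0.0265
ring c [0.5433 0.1328 0.1768] shift [ 0.004 -0.007  1.405]
```

Emit:
servo_tool:
  steps: [0,0,0.3,0,0,0,0.3,0,0,0.3,0,0,0,0.3,0,0,0.3,0,0,0,0.3,0,0,0.15,0,0,0,0.3,0,0,0.15,0,0,0,0.3,0,0,0.2,0,0,0,0.3,0,0,0,0,0,0,0.3,0,0,0,0,0,0,0.3]

```text
time_s: 28.25
tcp_pos: [0.5425, 0.1323, 0.1057]
ee_rot: [-3.141, -0.002, -3.109]
contact_force: [-0.3, -0.1, -0.9]
grip_width: 0.708
grip_force: 65.3
```

Emit:
servo_tool:
  steps: [0,0,0,0,0,0,0.85,0,0,0,0,0,0,0.85,0,0,0,0,0,0,0.85,0,0,-0.6,0,0,0,0.85,0,0,-0.8,0,0,0,0.85,0,0,-0.8,0,0,0,0.9,0,0,-0.8,0,0,0,1,0,0,0,0,0,0,1]

```text
time_s: 29.05
tcp_pos: [0.546, 0.1328, 0.2623]
ee_rot: [3.141, 0.009, -3.109]
contact_force: [0.1, 0.5, -0.0]
grip_width: 0.997
grip_force: 0.0
```

```bash
python3 -c "
from h import *
pile()
s=get_state();print(rel([.4663,-.1835,.267]))"
```

```text
[0.546  0.1328 0.2623] [ 3.141  0.009 -3.109] platform z 0.0646 ring top z [0.0206 0.0738 0.0913 0.0974 0.0982 0.0988]
c ((0.5429843664169312, 0.13246016204357147), 0.03602902963757515)
(array([ 1.78, -6.27, -0.16]), 0)
```

Emit:
servo_tool:
  steps: [0.22,-0.79,-0.1,0,0,0,1,0.22,-0.79,0,0,0,0,1,0.22,-0.79,0,0,0,0,1,0.22,-0.78,0,0,0,0,1,0.22,-0.78,0,0,0,0,1,0.22,-0.78,0,0,0,0,1,0.23,-0.78,0.8,0,0,0,1,0.23,-0.78,0.8,0,0,0,1]

```text
time_s: 29.9
tcp_pos: [0.466, -0.1758, 0.19]
ee_rot: [-3.14, -0.001, -3.11]
contact_force: [1.0, -0.3, -1.0]
grip_width: 0.999
grip_force: 0.0
```

Emit:
servo_tool:
  steps: [0,0,0.9,0,0,0,1,0,0,0.9,0,0,0,1,0,0,0,0,0,0,1,0,0,0,0,0,0,1]

```text
time_s: 30.3
tcp_pos: [0.4646, -0.1734, 0.1003]
ee_rot: [3.14, -0.006, -3.109]
contact_force: [0.1, 0.3, 1.6]
grip_width: 1.001
grip_force: 0.0
```

```bash
python3 -c "
from h import *
ring((.4663,-.1835))"
```

```text
tcp [ 0.4646 -0.1734  0.1003] [ 3.14  -0.006 -3.109] ring [ 0.4658 -0.1838] 0.031 2743 rel (array([-0.03, -0.21,  1.44]), 0)
```

Emit:
servo_tool:
  steps: [0,-0.21,0.4,0,0,0,1,0,0,0.4,0,0,0,1,0,0,0.3,0,0,0,1,0,0,0,0,0,0,1,0,0,0,0,0,0,1]

```text
time_s: 30.85
tcp_pos: [0.4679, -0.1853, 0.048]
ee_rot: [-3.139, 0.0, -3.109]
contact_force: [0.2, -0.5, -0.1]
grip_width: 1.001
grip_force: 0.0
```

```bash
python3 -c "
from h import *
ring((.4663,-.1835))"
```

```text
tcp [ 0.4679 -0.1853  0.048 ] [-3.139  0.    -3.109] ring [ 0.4656 -0.1839] 0.031 5072 rel (array([0.04, 0.03, 0.4 ]), 0)
```

Emit:
servo_tool:
  steps: [0.04,0.02,0.4,0,0,0,1,0,0,0,0,0,0,1,0,0,0,0,0,0,1,0,0,0,0,0,0,0.3,0,0,0,0,0,0,0.3,0,0,0,0,0,0,0.3,0,0,0,0,0,0,0.3,0,0,0,0,0,0,0.3]

```text
time_s: 31.7
tcp_pos: [0.465, -0.1842, 0.0278]
ee_rot: [-3.14, -0.001, -3.109]
contact_force: [-2.6, 1.3, 10.6]
grip_width: 0.705
grip_force: 62.3
```

Gripped. I lift and carry back high past the bat.

Emit:
servo_tool:
  steps: [0,0,-0.5,0,0,0,0.3,0,0,-0.9,0,0,0,0.3,0,0,-0.9,0,0,0,0.3,0,0,-0.9,0,0,0,0.3,0,0,-0.9,0,0,0,0.3,0,0,-0.9,0,0,0,0.3,0,0,0,0,0,0,0.3,0,0,0,0,0,0,0.3]

```text
time_s: 32.5
tcp_pos: [0.4656, -0.1841, 0.2775]
ee_rot: [-3.139, 0.001, -3.109]
contact_force: [0.2, 0.2, -1.1]
grip_width: 0.7
grip_force: 65.2
```

```bash
python3 -c "
from h import *
held(.24)"
```

```text
[ 0.4656 -0.1841  0.2775] [-3.139e+00  1.000e-03 -3.109e+00] 0.6998249144976226 cx -0.0004 -0.0313 0.0305 zb 0.0273
ring c [ 0.466  -0.1841  0.2775] shift [-1.742  6.278  0.192]
```

Emit:
servo_tool:
  steps: [-0.22,0.79,0,0,0,0,0.3,-0.22,0.79,0,0,0,0,0.3,-0.22,0.79,0,0,0,0,0.3,-0.22,0.79,0,0,0,0,0.3,-0.22,0.78,0,0,0,0,0.3,-0.22,0.78,0,0,0,0,0.3,-0.21,0.78,0,0,0,0,0.3,-0.21,0.78,0,0,0,0,0.3]

```text
time_s: 33.35
tcp_pos: [0.5405, 0.1345, 0.2732]
ee_rot: [-3.141, -0.007, -3.109]
contact_force: [0.4, 0.1, -0.6]
grip_width: 0.701
grip_force: 65.2
```

Emit:
servo_tool:
  steps: [0,0,0.7,0,0,0,0.3,0,0,0.7,0,0,0,0.3,0,0,0.6,0,0,0,0.3,0,0,0,0,0,0,0.3,0,0,0,0,0,0,0.3]

```text
time_s: 33.85
tcp_pos: [0.5398, 0.1327, 0.1743]
ee_rot: [-3.141, -0.007, -3.11]
contact_force: [0.4, 0.1, -1.2]
grip_width: 0.699
grip_force: 65.2
```

```bash
python3 -c "
from h import *
held(.08)"
```

```text
[0.5398 0.1327 0.1743] [-3.141 -0.007 -3.11 ] 0.6994234421875962 cx -0.0005 -0.0313 0.0303 zb 0.0272
ring c [0.5403 0.1327 0.1743] shift [-0.063 -0.006  1.341]
```

Emit:
servo_tool:
  steps: [-0.03,0,0.2,0,0,0,0.3,0,0,0.3,0,0,0,0.3,0,0,0.3,0,0,0,0.3,0,0,0.15,0,0,0,0.3,0,0,0.15,0,0,0,0.3,0,0,0.23,0,0,0,0.3,0,0,0,0,0,0,0.3,0,0,0,0,0,0,0.3]

```text
time_s: 34.7
tcp_pos: [0.5427, 0.133, 0.1089]
ee_rot: [-3.141, -0.003, -3.109]
contact_force: [-0.1, 1.0, -0.1]
grip_width: 0.704
grip_force: 65.2
```

Emit:
servo_tool:
  steps: [0,0,0,0,0,0,0.85,0,0,0,0,0,0,0.85,0,0,0,0,0,0,0.85,0,0,-0.6,0,0,0,0.85,0,0,-0.8,0,0,0,0.85,0,0,-0.8,0,0,0,0.9,0,0,-0.9,0,0,0,1,0,0,0,0,0,0,1]

```text
time_s: 35.5
tcp_pos: [0.5465, 0.1335, 0.2713]
ee_rot: [3.141, 0.01, -3.109]
contact_force: [1.0, -0.0, 0.0]
grip_width: 1.001
grip_force: 0.0
```

```bash
python3 -c "
from h import *
pile('pics/w7.png')
f=grab_frame('top');cv2.imwrite('pics/t2.png',f['frame'][:,:,::-1])"
```

```text
[0.5465 0.1335 0.2713] [ 3.141  0.01  -3.109] platform z 0.063 ring top z [0.022  0.0724 0.0879 0.0992 0.1002 0.1007]
c ((0.5429555773735046, 0.1323510855436325), 0.03602997586131096)
```

View pics/w7.png

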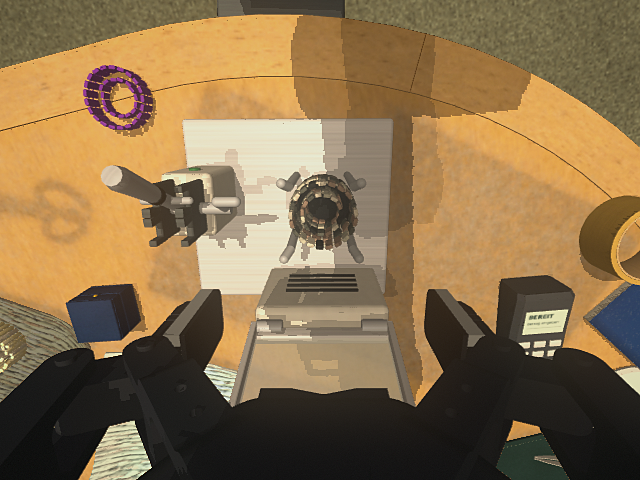

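The view shows three rings stacked flat at (322,210) with top z≈0.100, below the post tops, and no stones left on the table; only the purple ring remains at (118,98). Now I close the cover: rise, turn back 90°, and go to the handle.

Emit:
servo_tool:
  steps: [0.5,0,-0.8,0,0,0,0.4,0.5,0,-0.8,0,0,0,0.4,0,0,-0.8,0,0,0,0.4,0,0,0,0,0,0.068,0.4,0,0,0,0,0,0.068,0.4,0,0,0,0,0,0.068,0.4,0,0,0,0,0,0.068,0.4,0,0,0,0,0,0.068,0.4]

```text
time_s: 36.4
tcp_pos: [0.4928, 0.1314, 0.3821]
ee_rot: [-3.137, -0.004, 2.456]
contact_force: [0.0, -1.5, 0.0]
grip_width: 0.401
grip_force: 0.0
```

Emit:
servo_tool:
  steps: [0,0,0,0,0,0.068,0.4,0,0,0,0,0,0.068,0.4,0,0,0,0,0,0.068,0.4,0,0,0,0,0,0.068,0.4,0,0,0,0,0,0.068,0.4,0,0,0,0,0,0.068,0.4,0,0,0,0,0,0,0.4,0,0,0,0,0,0,0.4]

```text
time_s: 37.2
tcp_pos: [0.493, 0.1314, 0.3828]
ee_rot: [-3.136, 0.001, 1.61]
contact_force: [-0.9, -0.2, -0.1]
grip_width: 0.397
grip_force: 0.0
```

```bash
python3 -c "
from h import *
s=get_state();print(s['tcp_pos'],s['ee_rot'],rel([.665,.136,.395],1.607))
W=cloud(wrist());q=W[(W[...,2]>.31)&(W[...,2]<.35)&(W[...,0]>.6)&(W[...,0]<.72)&(abs(W[...,1]-.136)<.03)];print(len(q),q.min(0).round(4),q.max(0).round(4),np.median(q,0).round(4))"
```

```text
[0.49303277 0.13142256 0.38284352] [-3.13637640e+00  6.73065206e-04  1.61007130e+00] (array([-0.04,  3.44, -0.26]), np.float64(0.001))
1001 [0.6636 0.106  0.3188] [0.6737 0.1553 0.3294] [0.6666 0.1217 0.325 ]
```

Emit:
servo_tool:
  steps: [0,0.6,-0.3,0,0,0,0.4,0,0.75,0,0,0,0,0.4,0,0.75,0,0,0,0,0.4,0,0.75,0,0,0,0,0.4,0,0.65,0,0,0,0,0.4,0,0,0,0,0,0,0.4,0,0,0,0,0,0,0.4]

```text
time_s: 37.95
tcp_pos: [0.6615, 0.1377, 0.398]
ee_rot: [-3.137, 0.001, 1.608]
contact_force: [0.5, -0.1, -0.3]
grip_width: 0.4
grip_force: 0.0
```

```bash
python3 -c "
from h import *
s=get_state();W=cloud(wrist());T=toolT(s);P=(W-T[:3,3])@T[:3,:3];print(s['tcp_pos'],s['ee_rot'],rel([.6687,.136,.330]))
m=(W[...,2]>.31)&(W[...,2]<.345)&(abs(P[...,0])<.03)&(abs(P[...,1])<.025);q=P[m];print(len(q),q.min(0).round(4),q.max(0).round(4),np.median(q,0).round(4))"
```

```text
[0.6614574  0.13773573 0.39795886] [-3.13657384e+00  5.62550559e-04  1.60814605e+00] (array([-0.04,  0.17,  1.39]), 0)
1593 [-0.03    0.0044  0.0677] [0.03   0.0144 0.0754] [0.0022 0.0091 0.0706]
```

Emit:
servo_tool:
  steps: [0,0.19,0.2,0,0,0,0.4,0,0,0.4,0,0,0,0.4,0,0,0.4,0,0,0,0.4,0,0,0.33,0,0,0,0.4,0,0,0,0,0,0,0.4,0,0,0,0,0,0,0,0,0,0,0,0,0,0,0,0,0,0,0,0,0]

```text
time_s: 38.8
tcp_pos: [0.6702, 0.1381, 0.3356]
ee_rot: [3.141, 0.0, 1.607]
contact_force: [-1.0, -0.2, 3.0]
grip_width: 0.088
grip_force: 58.8
```

```bash
python3 - <<'E'
from h import *
s=get_state();print(s["tcp_pos"],s["ee_rot"],s["contact_force"],s["grip_width"])
T=toolT(s);a=.036;ex=np.array([np.cos(a),np.sin(a),0])
th=np.linspace(1.75,0.0,29)
p=[-ex*.196*np.cos(t)+np.array([0,0,.196*np.sin(t)]) for t in th]
print(th.round(2).tolist());print((np.diff(p,axis=0)@T[:3,:3]/.05).round(2)[:,1:].tolist())
E
```

```text
[0.67017078 0.13808816 0.33562047] [3.14144760e+00 2.35921218e-04 1.60724474e+00] [-1.04964553 -0.2342709   2.97529708] 0.08756464466462575
[1.75, 1.69, 1.62, 1.56, 1.5, 1.44, 1.38, 1.31, 1.25, 1.19, 1.12, 1.06, 1.0, 0.94, 0.88, 0.81, 0.75, 0.69, 0.62, 0.56, 0.5, 0.44, 0.38, 0.31, 0.25, 0.19, 0.12, 0.06, 0.0]
[[-0.24, -0.04], [-0.24, -0.02], [-0.24, -0.01], [-0.24, 0.01], [-0.24, 0.02], [-0.24, 0.04], [-0.24, 0.06], [-0.23, 0.07], [-0.23, 0.08], [-0.22, 0.1], [-0.22, 0.11], [-0.21, 0.13], [-0.2, 0.14], [-0.19, 0.15], [-0.18, 0.16], [-0.17, 0.17], [-0.16, 0.18], [-0.15, 0.19], [-0.14, 0.2], [-0.12, 0.21], [-0.11, 0.22], [-0.1, 0.23], [-0.08, 0.23], [-0.07, 0.24], [-0.05, 0.24], [-0.04, 0.24], [-0.02, 0.24], [-0.01, 0.24]]
```

Emit:
servo_tool:
  steps: [0,-0.24,-0.04,0,0,0,0,0,-0.24,-0.02,0,0,0,0,0,-0.24,-0.01,0,0,0,0,0,-0.24,0.01,0,0,0,0,0,-0.24,0.02,0,0,0,0,0,-0.24,0.04,0,0,0,0,0,-0.24,0.06,0,0,0,0,0,-0.23,0.07,0,0,0,0]

```text
time_s: 39.6
tcp_pos: [0.5768, 0.1347, 0.3311]
ee_rot: [3.135, 0.0, 1.607]
contact_force: [1.9, 0.1, 9.3]
grip_width: 0.088
grip_force: 61.0
```

Emit:
servo_tool:
  steps: [0,-0.23,0.08,0,0,0,0,0,-0.22,0.1,0,0,0,0,0,-0.22,0.11,0,0,0,0,0,-0.21,0.13,0,0,0,0,0,-0.2,0.14,0,0,0,0,0,-0.19,0.15,0,0,0,0,0,-0.18,0.16,0,0,0,0,0,-0.17,0.17,0,0,0,0]

```text
time_s: 40.4
tcp_pos: [0.4936, 0.1317, 0.2779]
ee_rot: [3.141, 0.0, 1.607]
contact_force: [-5.0, -0.5, 6.5]
grip_width: 0.088
grip_force: 65.0
```

Emit:
servo_tool:
  steps: [0,-0.16,0.18,0,0,0,0,0,-0.15,0.19,0,0,0,0,0,-0.14,0.2,0,0,0,0,0,-0.12,0.21,0,0,0,0,0,-0.11,0.22,0,0,0,0,0,-0.1,0.23,0,0,0,0,0,-0.08,0.23,0,0,0,0,0,0,0,0,0,0,0]

```text
time_s: 41.2
tcp_pos: [0.4481, 0.13, 0.2017]
ee_rot: [-3.135, 0.0, 1.607]
contact_force: [-6.2, -0.5, -1.3]
grip_width: 0.088
grip_force: 67.5
```

Emit:
servo_tool:
  steps: [0,-0.06,0.16,0,0,0,0,0,-0.04,0.16,0,0,0,0,0,-0.03,0.16,0,0,0,0,0,-0.02,0.16,0,0,0,0,0,-0.02,0.16,0,0,0,0,0,-0.01,0.14,0,0,0,0,0,0,0.1,0,0,0,0,0,0,0.05,0,0,0,0]

```text
time_s: 42.0
tcp_pos: [0.4381, 0.1296, 0.1477]
ee_rot: [-3.133, 0.0, 1.608]
contact_force: [-11.5, 0.4, 4.0]
grip_width: 0.087
grip_force: 69.3
```

Emit:
servo_tool:
  steps: [0,0,0.05,0,0,0,0,0,0,0.05,0,0,0,0,0,0,0,0,0,0,0]

```text
time_s: 42.3
tcp_pos: [0.4378, 0.1296, 0.1422]
ee_rot: [-3.131, 0.0, 1.608]
contact_force: [-8.2, 0.6, -2.7]
grip_width: 0.091
grip_force: 70.1
```

Emit:
servo_tool:
  steps: [0,0,0.06,0,0,0,0,0,0,0.06,0,0,0,0,0,0,0,0,0,0,0,0,0,0,0,0,0,0]

```text
time_s: 42.7
tcp_pos: [0.4378, 0.1296, 0.1387]
ee_rot: [-3.133, 0.0, 1.608]
contact_force: [-16.2, -1.0, 19.6]
grip_width: 0.089
grip_force: 72.3
```

Emit:
servo_tool:
  steps: [0,0,-0.04,0,0,0,0,0,0,0,0,0,0,0.4,0,0,0,0,0,0,0.4,0,0,-0.5,0,0,0,0.4,0,0,-0.8,0,0,0,0.4,0,0,-0.8,0,0,0,0.4,0,0,-0.5,0,0,0,0.4,0,0,0,0,0,0,0.4]

```text
time_s: 43.5
tcp_pos: [0.4455, 0.1302, 0.2742]
ee_rot: [3.133, -0.001, 1.607]
contact_force: [0.1, 0.4, 0.0]
grip_width: 0.403
grip_force: 0.0
```

```bash
python3 - <<'E'
from h import *
s=get_state();W=cloud(wrist());print(s["tcp_pos"],s["ee_rot"])
for x in(.439,.50,.53,.56,.59):
  m=(abs(W[...,0]-x)<.006)&(abs(W[...,1]-.132)<.05)&(W[...,2]>.12)&(W[...,2]<.16);q=W[m]
  if len(q):print(x,len(q),np.percentile(q[:,2],[5,50,90]).round(4))
print(rel([.5155,.016,.26]))
E
```

```text
[0.44547623 0.13016683 0.27420974] [ 3.13330602e+00 -5.98278464e-04  1.60700232e+00]
0.439 1553 [0.1343 0.1373 0.1384]
0.5 1848 [0.1363 0.1374 0.1382]
0.53 1893 [0.1362 0.1373 0.1382]
0.56 1880 [0.1362 0.1373 0.1381]
0.59 1883 [0.1361 0.1373 0.1381]
(array([-2.33,  1.34,  0.24]), 0)
```

The cover is level at its original height (0.1373), so it is shut. Now the bat: turn back to yaw 0.036 and tilt to its forward lean.

Emit:
servo_tool:
  steps: [0,0,0,0,0,0.068,0.6,0,0,0,0,0,0.068,0.6,0,0,0,0,0,0.068,0.6,0,0,0,0,0,0.068,0.6,0,0,0,0,0,0.068,0.6,0,0,0,0,0,0.068,0.6,0,0,0,0,0,0.068,0.6,0,0,0,0,0,0.068,0.6]

```text
time_s: 44.35
tcp_pos: [0.4415, 0.1296, 0.268]
ee_rot: [-3.141, 0.004, 0.462]
contact_force: [0.0, 0.0, -0.5]
grip_width: 0.6
grip_force: 0.0
```

Emit:
servo_tool:
  steps: [0,0,0,0,0,0.068,0.6,0,0,0,0,0,0.068,0.6,0,0,0,0,0,0.07,0.6,0,0,0,0,0.066,0,0.6,0,0,0,0,0.066,0,0.6,0,0,0,0,0.066,0,0.6,0,0,0,0,0,0,0.6,0,0,0,0,0,0,0.6]

```text
time_s: 45.15
tcp_pos: [0.4424, 0.0989, 0.2683]
ee_rot: [-3.116, -0.408, 0.064]
contact_force: [0.3, -0.6, 0.9]
grip_width: 0.599
grip_force: 0.0
```

```bash
python3 - <<'E'
from h import *
s=get_state();print(s["tcp_pos"],s["ee_rot"],s["joint_pos"].round(2),rel([.477,.0146,.262]),rel([.470,.0146,.275]))
E
```

```text
[0.44239227 0.09887363 0.26830771] [-3.11577026 -0.40842641  0.06413149] [ 0.06 -0.2  -0.62  0.74  0.03  3.14] (array([0.48, 1.73, 0.3 ]), 0) (array([0.46, 1.72, 0.01]), 0)
```

Joint 6 is at its limit here. Moving right, towards the bat, relieves it, and then I correct the yaw.

Emit:
servo_tool:
  steps: [0.1,0.5,0,0,0,0,0.6,0.15,0.6,0,0,0,0,0.6,0.2,0.6,0,0,0,0,0.6,0,0,0,0,0,0,0.6,0,0,0,0,0,0,0.6]

```text
time_s: 45.65
tcp_pos: [0.4734, 0.0146, 0.2779]
ee_rot: [-3.116, -0.413, 0.063]
contact_force: [0.0, 0.2, -0.1]
grip_width: 0.601
grip_force: 0.0
```

```bash
cat > b.py <<'E'
from h import *
s=get_state();f=wrist();W=cloud(f);T=toolT(s);P=(W-T[:3,3])@T[:3,:3]
print(s["tcp_pos"].round(4),s["ee_rot"].round(3),s["joint_pos"].round(2))
Rt=Ro.from_euler('xyz',[np.pi,-.415,.036]).as_matrix()
print("turn",(Ro.from_matrix(T[:3,:3].T@Rt).as_rotvec()/np.radians(120)).round(3))
m=(W[...,2]>.155)&(abs(P[...,0])<.04)&(abs(P[...,1])<.03)&(P[...,2]>.01)&(W[...,1]<.06)
q=P[m]
for z in np.arange(.03,.12,.01):
    k=q[abs(q[:,2]-z)<.005]
    if len(k): print(z.round(2),len(k),k.min(0).round(4),k.max(0).round(4))
E
python3 b.py
```

```text
[0.4734 0.0146 0.2779] [-3.116 -0.413  0.063] [-0.18 -0.16 -0.57  0.77  0.12  2.92]
turn [-0.017  0.001  0.012]
0.08 301 [-0.0116 -0.0022  0.0809] [0.0008 0.0099 0.0849]
0.09 137 [-0.0093 -0.0035  0.085 ] [0.0014 0.0108 0.0947]
0.1 72 [-0.0063 -0.0024  0.0951] [0.001  0.0113 0.1049]
0.11 52 [-0.0042 -0.001   0.1056] [0.0003 0.0108 0.1142]
```

Emit:
servo_tool:
  steps: [-0.11,0.07,0,-0.017,0.001,0.012,0.6,0,0,0.35,0,0,0,0.6,0,0,0.2,0,0,0,0.6,0,0,0,0,0,0,0.6,0,0,0,0,0,0,0.6]

```text
time_s: 46.2
tcp_pos: [0.4767, 0.0128, 0.2486]
ee_rot: [-3.14, -0.412, 0.038]
contact_force: [-0.0, -0.3, 0.8]
grip_width: 0.602
grip_force: 0.0
```

```bash
python3 b.py
```

```text
[0.4767 0.0128 0.2486] [-3.14  -0.412  0.038] [-0.15 -0.14 -0.63  0.68  0.08  2.97]
turn [-0.001  0.001  0.001]
0.05 243 [-0.0029 -0.0067  0.0529] [0.0087 0.0047 0.055 ]
0.06 328 [-0.0032 -0.0081  0.055 ] [0.0102 0.006  0.0645]
0.07 91 [ 0.0028 -0.0073  0.065 ] [0.0097 0.0061 0.075 ]
0.08 70 [ 0.0023 -0.007   0.0753] [0.0094 0.0059 0.0849]
0.09 63 [ 0.0022 -0.0066  0.085 ] [0.0086 0.0055 0.095 ]
0.1 75 [ 0.0018 -0.0071  0.0951] [0.0084 0.0051 0.1049]
0.11 2 [ 0.0077 -0.003   0.1054] [ 0.0084 -0.001   0.1056]
```

Emit:
servo_tool:
  steps: [0.06,-0.02,0.45,0,0,0,0.6,0,0,0.45,0,0,0,0.6,0,0,0.45,0,0,0,0.6,0,0,0,0,0,0,0.6,0,0,0,0,0,0,0,0,0,0,0,0,0,0,0,0,0,0,0,0,0,0,0,0,0,0,0,0]

```text
time_s: 47.05
tcp_pos: [0.5073, 0.0147, 0.1899]
ee_rot: [-3.14, -0.416, 0.037]
contact_force: [-3.7, 1.6, 6.9]
grip_width: 0.143
grip_force: 58.4
```

Emit:
servo_tool:
  steps: [0,0,-0.12,0,0,0,0,0,0,-0.12,0,0,0,0,0,0,-0.08,0,0,0,0,0,0,0,0,0,0,0,0,0,0,0,0,0,0]

```text
time_s: 47.55
tcp_pos: [0.5006, 0.0144, 0.2033]
ee_rot: [-3.14, -0.415, 0.037]
contact_force: [4.8, 2.8, -3.6]
grip_width: 0.144
grip_force: 59.6
```

Emit:
servo_tool:
  steps: [0.28,0,0.02,0,-0.067,0,0,0.28,0,0.02,0,-0.067,0,0,0.28,0,0.02,0,-0.067,0,0,0.28,0,0.02,0,-0.067,0,0,0.28,0,0.02,0,-0.067,0,0,0.28,0,0.02,0,-0.067,0,0,0,0,0,0,0,0,0,0,0,0,0,0,0,0]

```text
time_s: 48.35
tcp_pos: [0.5795, 0.0173, 0.2001]
ee_rot: [-3.139, 0.401, 0.037]
contact_force: [-2.2, 2.3, -4.2]
grip_width: 0.143
grip_force: 58.8
```

Emit:
servo_tool:
  steps: [0.03,0,0.15,0,0,0,0,0,0,0.14,0,0,0,0,0,0,0,0,0,0,0,0,0,0,0,0,0,0.6,0,0,0,0,0,0,0.6,0,0,0,0,0,0,0.6,0,0,-0.5,0,0,0,0.6,0,0,-0.6,0,0,0,0.6]

```text
time_s: 49.15
tcp_pos: [0.5963, 0.0172, 0.2403]
ee_rot: [-3.141, 0.4, 0.038]
contact_force: [0.7, -0.9, -0.0]
grip_width: 0.599
grip_force: 0.0
```

Emit:
servo_tool:
  steps: [0,0,-0.7,0,0,0,0.6,0,0,-0.5,0,0,0,0.6,0,0,0,0,0,0,0.6]

```text
time_s: 49.45
tcp_pos: [0.6168, 0.0175, 0.29]
ee_rot: [3.141, 0.38, 0.037]
contact_force: [-1.4, 0.5, -0.0]
grip_width: 0.601
grip_force: 0.0
```

```bash
python3 - <<'E'
from h import *
s=get_state();f=wrist();W=cloud(f);print(s["tcp_pos"],s["ee_rot"])
m=(W[...,2]>.155)&(W[...,2]<.215)&(abs(W[...,0]-.55)<.06)&(abs(W[...,1]-.018)<.02)
q=W[m]
for z in np.arange(.16,.22,.01):
    k=q[abs(q[:,2]-z)<.005]
    if len(k): print(z.round(2),len(k),k.min(0).round(4),k.max(0).round(4))
m=(abs(W[...,0]-.55)<.04)&(abs(W[...,1]-.132)<.05)&(W[...,2]>.12)&(W[...,2]<.16);print("cover",np.percentile(W[m][:,2],[5,50,95]).round(4))
cv2.imwrite("pics/w8.png",f["frame"][:,:,::-1])
E
```

```text
[0.61677885 0.01749493 0.29002848] [3.14102592 0.38021055 0.03720649]
0.16 56 [0.555  0.0105 0.155 ] [0.5652 0.0227 0.1649]
0.17 50 [0.5589 0.0109 0.1652] [0.5697 0.0233 0.1749]
0.18 67 [0.5634 0.0104 0.175 ] [0.5738 0.0238 0.1848]
0.19 99 [0.5681 0.0101 0.1851] [0.5774 0.0243 0.1948]
0.2 303 [0.5661 0.0103 0.195 ] [0.5782 0.0242 0.2029]
cover [0.1363 0.1372 0.1382]
```

View pics/w8.png

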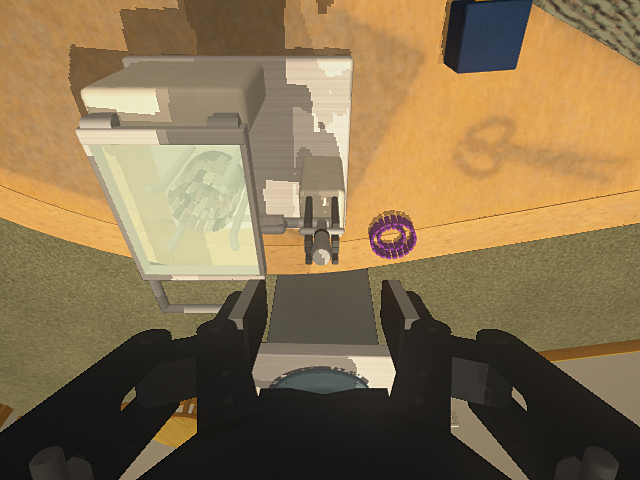

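The bat is back in its original locked pose (top z 0.203, leaning rearward at (320,258)). The cover is level and the pile is visible under it at (205,190). Handing in.

```bash
python3 -c "
from bench import *
print(close_job())"
```

```text
the job is handed in; nothing more can be done
None
```

The job is handed in: all three stone bracelets on the bare table are stacked flat in the stand with the top one below the post tops. The cover is shut and the bat is back in its locked position, with the jar, tape, terminal, blue box and purple look-alike left alone.

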